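Bring the bottle round on the carousel and set it on the tilted stand

ROBOT

A 6-joint arm with a two-finger parallel gripper is mounted at the origin on a cart in front of the work surface, level with it; the furniture and walls round the work are solid. World frame = base frame: x ahead of the robot, y to its left, z up, the work surface at z = 0. Lengths are in mm, angles in rad, forces in N, time in s.
With the tool pointing down it reaches from about 275 to 750 mm from the base axis. Payload 10.2 kg.
Tool frame: the origin (TCP) lies midway between the tips of the shut fingers; the grasp point (between the pads) lies grasp_offset behind it (grasp_offset is the distance from the TCP to the grasp point, in mm); x points along the fingers, z is the direction in which the jaws open and shut, and the axes are right-handed (so a half turn about x gives the same grasp; the last joint's range is limited). The gripper opens to 85 mm and grips with 20 to 120 N. Pads are 22 mm wide; open, the fingers measure 114 mm over their backs; the gripper's body (76 mm by 85 mm) begins 54 mm behind the grasp point. The pads swing forward as they close: fully open they stand 13 mm farther back than shut.
Start: joints at [-1.387, 0.313, 1.498, -0, 1.331, -0.223], TCP at [207.716, -482.167, 231.294] pointing down, gripper open.
Joint ranges: [-2.94, 2.94], [-0.97, 2.17], [0.19, 2.56], [-1.23, 4.37], [0.02, 3.11], [-2.88, 2.88]. Speed limits (rad/s): [2.39, 2.39, 3.01, 3.14, 3.14, 3.14].

INTERFACE

Orientations are given as a unit quaternion [w, x, y, z].
In Python, from rig import sense, capture, calibration, finish_job, grasp_offset gives the robot as it stands.
- The arm moves only by the shell command python3 -m jog 'ROWS' [FORCE]. ROWS is JSON, a list of rows, each an object with "linear": the shift along the tool's x, y, z scaled (see below), a list of three; "rotation": the turn, a rotation vector about the tool's x, y, z scaled (see below), a list of three; "grip": the finger opening in mm, from 0 to 85.4. A call has 1 to 20 rows; each row is the pose to reach, as a shift and turn from the pose measured when the call began, along the tool's axes at that moment; what a row does not reach only later rows make up. The controller multiplies each number of a shift by 0.3 m and each number of a turn by 0.5 rad. A row lasts 1/12 s, in which the tool goes at most 41.7 mm and 7.16 degrees, less where a joint would pass 70% of its speed; a pose out of reach is approached as far as the arm can. A call with a number of a shift or a turn outside -1 to 1 is refused whole. A call with a gripper value outside its range is refused whole. The fingers move at their own pace and stop on an object; FORCE is the grip in N (left out, the last holds). Time passes only in rows, so rows that repeat a pose let the fingers close. It gives the time, the measured TCP pose, the force and the opening at its end, in the units of the state.
- sense(): the state, without advancing time (a new reading comes with each control period).
- capture(name): name is "side" or "top"; returns (picture, depth): 420x560x3 uint8, red, green, blue; 420x560 float32, mm along the optical axis (not along the pixel's ray), 0 where there is no reading.
- calibration(name): a dict with "intrinsics" (3x3 intrinsics, pixels), "world_from_camera" (4x4, takes a point from camera to world coordinates). Camera axes: x right, y up, looking along -z (the intrinsics and any distortion apply to the point x, -y, -z); pixel columns grow to the right and rows downward; lengths in mm; the calibration is good to about 2 mm. A picture is of the moment at which its call begins. calibration takes no time and is no camera call.
- finish_job(): hands the job in, once; it reports no verdict.
The state is a dict: "time_s": time; "joints": joint angles; "dq": joint speeds; "tau": joint torques, N m; "eef_pos": TCP position; "ee_rot": TCP orientation; "force": force on the tool from outside, world axes, zero at the start; "wrist_torque": the same for the moment, N m; "grip_width": opening from 0.0 (shut) to 1.0 (fully open).
Only numpy, scipy, OpenCV 4.12 (cv2) and the standard library are available. Lean on these libraries where they do the work, as an engineer would, in place of code of your own. Each camera call takes 0.05 s, during which the arm holds its last target.

TASK

The white bottle with the blue cap stands under the clear cover at the back of the reagent carousel. Turn the carousel by one of its black posts until that bottle stands straight in front, on the open side towards the robot, then take it out and lower it, without dropping it, onto the narrow tilted metal stand, so that it is centred, its base flat on the sloping ledge and one flat side flush against the back plate, and let go. Leave the other two containers standing in their wells and do not disturb anything else on the bench.

Things in the scene. Friction and masses are not known exactly. Their poses are not given: they have to be found in the camera images.
- blue_cap_bottle: White bottle, square body 58 mm across flats, 82 tall; blue screw cap 37 mm across at heights 100-138 mm, fixed on; 0.13-0.27 kg. Origin: centre of underside; z up through cap; x, y square to the flat sides (quarter turns are equivalent). Grip the cap along x or y (37 mm square, turned with the body) about 119 mm up. Starts upright in the left or right rear well, turned up to 35 degrees either way.
- open_bottle: White open-necked bottle without cap, 58 mm square, 116 mm tall, in the other rear well. Origin at the centre of its underside, z up. Leave standing in its well.
- beaker: Clear beaker, 54 mm diameter, 70 mm tall, in the well that starts in front. Origin at the centre of its underside, z up. Leave standing in its well.
- carousel_base: Fixed base of the carousel. Origin on the bench on the turning axis, z up; its -x side is the open front, towards the robot. A clear cover plate (300 mm wide in y, underside 195, top of its edge strip 210 mm above the bench) covers x = +40 to +175 mm, on a rear wall at x = 172 mm. Nothing is above the carousel in front of x = 40 mm.
- hub (a point): Top centre of the carousel's hub, on the turning axis, 48 mm above the bench. Round it turns a white disc, 304 mm diameter, top 26 mm above the bench, with three round grey wells (89 mm inside, walls to 38 mm, inner floor 29 mm above the bench, centres 80 mm from the axis) and, midway between wells and 140 mm from the axis, three black upright posts.
- carousel (a joint): Turning angle of the carousel about the vertical axis, rad, anticlockwise from above positive, limits +-3.2. At 0 one well faces the front and the other two lie 120 degrees either side of it. It turns easily (about 0.5 N at a post) and stays where it is left.
- post_front_left (a point): Top end, on the axis, of a black post (14 mm diameter, top 164 mm above the bench, free for fingers over its upper 100 mm); turns with the carousel. At joint 0 this post is 60 degrees to the left (+y) of the front.
- post_front_right (a point): The same point of the post which at joint 0 is 60 degrees to the right (-y side) of the front.
- post_rear (a point): The same point of the third post, which at joint 0 is at the rear under the cover.
- stand: Fixed tilted bottle stand: grey base plate 130 x 100 x 10 mm on the bench with an aluminium column. Origin on the bench under the seat, z up; -x is the side to which the bottle leans (roughly towards the robot).
- seat: Steel seat: ledge 40 mm wide (y), x -34 to +22 mm; square to it a back plate 40 mm wide, 75 high, face at x = -29 mm; no sides. Origin on the ledge, 80 mm above bench: the seated bottle's origin and z axis are the seat's. z: ledge normal, 30 degrees off vertical to the stand's -x side; x: up the slope, off the back plate. The bottle does not slide home by itself: it sticks where put.
- tube_rack: Blue tube rack 92 x 196 x 36 mm. Bystander, origin at the centre of its underside: leave alone.
- plate_assay: White 96-well plate 86 x 128 x 14 mm. Bystander, origin at the centre of its underside: leave alone.
- plate_film: 96-well plate with pink wells, 86 x 128 x 15 mm. Bystander, origin at the centre of its underside: leave alone.
- orange_tube: Tube with orange cap, 35 mm diameter, 116 mm tall. Bystander, origin at the centre of its underside: leave alone.
- wash_bottle: Wash bottle with red cap, 82 x 64 x 194 mm. Bystander, origin at the centre of its underside: leave alone.
- petri_dish: Petri dish, 91 mm diameter, 16 mm high. Bystander, origin at the centre of its underside: leave alone.

How it is judged:
By the outcome, as a careful person would: the job done as asked, in the order asked, and still so for the second after the job is handed in, with the robot touching nothing.
It also fails if it takes over 64 s, if anything falls off the work surface, if the arm or the gripper's body presses on something with over 40 N, if the wrist force passes 120 N, or if a joint passes its speed limit or range.

## Working session

There is one attempt and no reset: what is moved stays moved. The work goes in short steps, Python scripts to look and compute and a shell command to move; the robot and the scene stay as the last step left them, time stands still between calls to the robot, and variables do not carry over. Pictures are saved under pics/ and viewed, and the job is handed in when it is done.

```bash
ls; mkdir -p pics; python3 - <<'E'
from rig import sense,capture,calibration,grasp_offset
import cv2,numpy as np
print(grasp_offset, sense())
for n in("side","top"):
    p,d=capture(n); cv2.imwrite(f"pics/{n}0.png",p[:,:,::-1]); np.savez(f"pics/{n}0.npz",p=p,d=d)
    c=calibration(n); print(n,c["intrinsics"],c["world_from_camera"],c.keys())
E
```

```text
pics
18.700000000000003 {'time_s': 0.0, 'joints': array([-1.38740957e+00,  3.13463412e-01,  1.49845418e+00,  4.55804595e-06,
        1.33101289e+00, -2.23415472e-01]), 'dq': array([-0.00045068, -0.00171002, -0.00028824, -0.0004289 , -0.00043934,
        0.00044249]), 'tau': array([ 1.04930044e-03, -4.12264717e+01, -2.59744245e+01, -1.05793977e-04,
        4.10244218e-03,  2.85900668e-06]), 'eef_pos': array([ 207.66182441, -481.89451396,  230.72178529]), 'ee_rot': array([ 0.59036644,  0.38903426,  0.59101958, -0.38834993]), 'force': array([0.1181219 , 0.15391116, 0.64625599]), 'wrist_torque': array([-0.05962736,  0.04652126,  0.02167839]), 'grip_width': 1.0004118859894378}
side [[444.1021929    0.         274.96332729]
 [  0.         444.1021929  208.7760959 ]
 [  0.           0.           1.        ]] [[-8.96893135e-01  1.85409878e-01 -4.01504523e-01  5.05784330e+01]
 [-4.42099083e-01 -3.99397296e-01  8.03137722e-01  9.40706761e+02]
 [-1.14501539e-02  8.97833491e-01  4.40186230e-01  6.67183519e+02]
 [ 0.00000000e+00  0.00000000e+00  0.00000000e+00  1.00000000e+00]] dict_keys(['intrinsics', 'world_from_camera'])
top [[479.98639659   0.         277.28182312]
 [  0.         479.98639659 202.94006197]
 [  0.           0.           1.        ]] [[-1.71762950e-02  9.95533816e-01 -9.28299289e-02  4.14233252e+02]
 [-9.99834389e-01 -1.65433456e-02  7.58365819e-03 -4.89288750e+01]
 [ 6.01407058e-03  9.29448144e-02  9.95653098e-01  1.40400747e+03]
 [ 0.00000000e+00  0.00000000e+00  0.00000000e+00  1.00000000e+00]] dict_keys(['intrinsics', 'world_from_camera'])
```

View pics/side0.png

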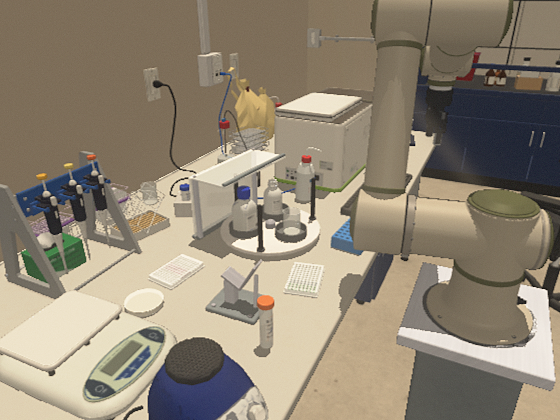

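View pics/top0.png

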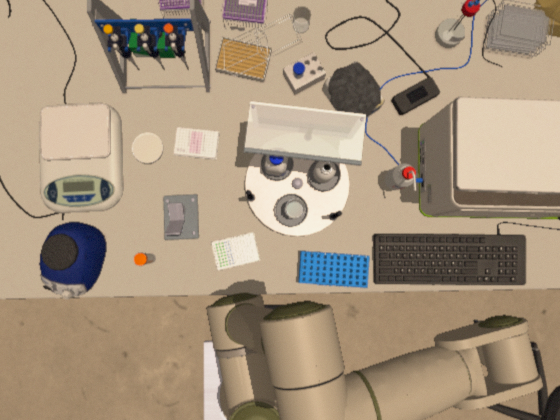

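The side view shows the carousel around (270,225), with the blue cap at (243,193) and the tilted stand at (237,288). In the top view the hub is at (297,183), the blue cap at (277,158) in the left rear well, the posts at about (249,196) and (331,216), and the stand at (180,217).

```bash
cat > h.py <<'E'
import numpy as np,cv2
from rig import calibration
def ray(n,u,v):
    c=calibration(n);K=c["intrinsics"];T=c["world_from_camera"]
    d=np.array([(u-K[0,2])/K[0,0],-(v-K[1,2])/K[1,1],-1.])
    return T[:3,3],T[:3,:3]@d
def onz(n,u,v,z):
    o,d=ray(n,u,v); return o+d*(z-o[2])/d[2]
def pd(n,u,v,dep):
    o,d=ray(n,u,v); return o+d*dep
def tri(a,b):
    o1,d1=ray("top",*a);o2,d2=ray("side",*b)
    s=np.linalg.lstsq(np.c_[d1,-d2],o2-o1,rcond=None)[0]
    p,q=o1+s[0]*d1,o2+s[1]*d2
    return (p+q)/2,np.linalg.norm(p-q)
def proj(n,P):
    c=calibration(n);K=c["intrinsics"];T=c["world_from_camera"]
    q=T[:3,:3].T@(np.asarray(P,float)-T[:3,3]); return K[0,0]*q[0]/-q[2]+K[0,2],K[1,1]*(-q[1])/-q[2]+K[1,2]
E
python3 - <<'E'
import numpy as np,cv2
for n,(x0,y0,x1,y1) in {"side":(180,140,340,340),"top":(150,95,370,245)}.items():
    p=np.load(f"pics/{n}0.npz")["p"][y0:y1,x0:x1,::-1]
    s=3.6 if n=="top" else 3
    cv2.imwrite(f"pics/{n}0z.png",cv2.resize(p,None,fx=s,fy=s,interpolation=cv2.INTER_CUBIC))
E
```

```text
(no output)
```

View pics/top0z.png

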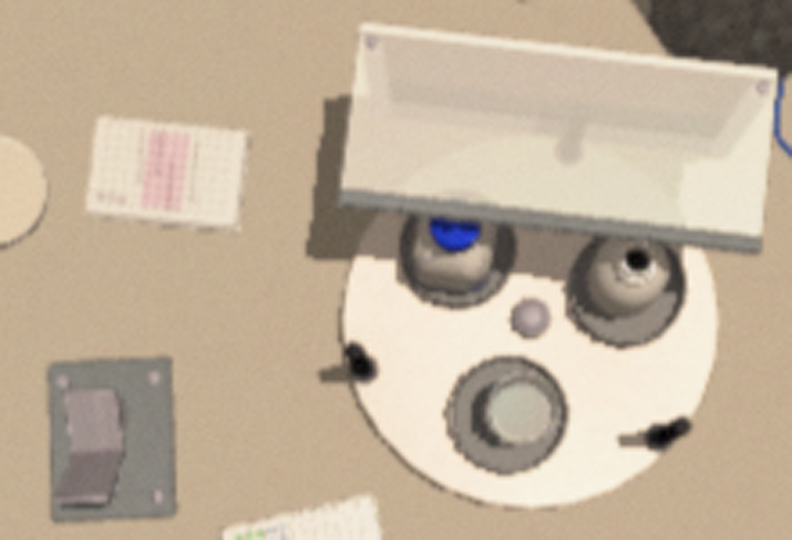

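View pics/side0z.png

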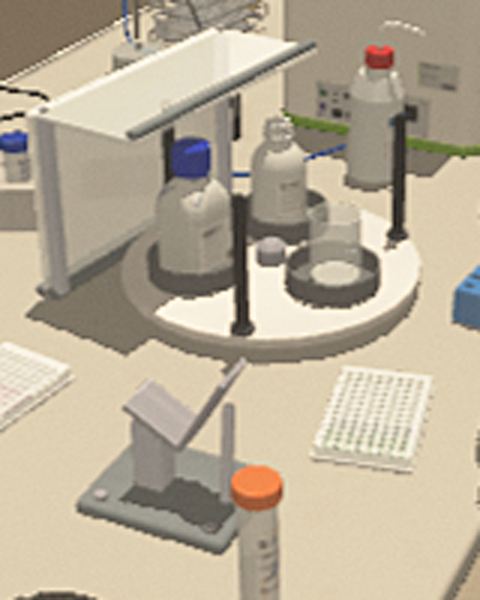

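```bash
python3 - <<'E'
import numpy as np,cv2
from h import *
T=lambda x,y:(150+(x+.5)/3.6-.5,95+(y+.5)/3.6-.5)
S=lambda x,y:(180+(x+.5)/3-.5,140+(y+.5)/3-.5)
np.set_printoptions(precision=1,suppress=True)
print("nadir px",proj("top",[414,-49,0]))
print("hub tri",tri(T(530,316),S(271,244)),"z48",onz("top",*T(530,316),48))
a=onz("top",*T(340,201),210);b=onz("top",*T(763,247),210);print("edge front",a,b,np.linalg.norm(a-b),np.degrees(np.arctan2(*(a-b)[[0,1]])))
# posts tops
print("postL",tri(T(354,352),S(240,200)),onz("top",*T(356,352),164));print("postR",tri(T(683,427),S(399,118)),onz("top",*T(682,427),164))
# disc
p=np.load("pics/top0.npz");im=p["p"];d=p["d"]
# world map from depth
v,u=np.mgrid[0:420,0:560]
def W(n,d):
    c=calibration(n);K=c["intrinsics"];M=c["world_from_camera"]
    v,u=np.mgrid[0:420,0:560]
    q=np.stack([(u-K[0,2])/K[0,0]*d,-(v-K[1,2])/K[1,1]*d,-d],-1); return q@M[:3,:3].T+M[:3,3]
for n in("top","side"):
    z=np.load(f"pics/{n}0.npz");w=W(n,z["d"].astype(float));im=z["p"].astype(int)
    blue=(im[...,2]>im[...,0]+70)&(im[...,2]>im[...,1]+60)
    x0,y0,x1,y1=(265,145,292,175) if n=="top" else (230,180,255,205)
    m=np.zeros_like(blue);m[y0:y1,x0:x1]=blue[y0:y1,x0:x1]
    q=w[m&(z["d"]>0)];print(n,"cap",m.sum(),np.median(q,0),np.percentile(q,[3,97],axis=0))
    yy,xx=np.nonzero(m);print("px",xx.min(),xx.max(),yy.min(),yy.max())
    # seat region
    x0,y0,x1,y1=(163,193,200,242) if n=="top" else (205,255,270,325)
    ws=w[y0:y1,x0:x1].reshape(-1,3);zz=ws[:,2]
    q=ws[(zz>25)&(zz<190)&(z["d"][y0:y1,x0:x1].ravel()>0)];print("seat",len(q),np.percentile(q,[2,50,98],axis=0))
    np.save(f"pics/seat_{n}.npy",q)
E
```

```text
nadir px (np.float64(274.40829797491233), np.float64(247.82708608004327))
hub tri (array([ 598. , -116.8,   42.6]), np.float64(2.5656411740628453)) z48 [ 598.5 -116.1   48. ]
edge front [659.9  23.4 210. ] [ 622.5 -272.2  210. ] 298.01556454228256 7.209451088550936
postL (array([558.3,  17.2, 158.8]), np.float64(1.9590378405240776)) [558.6  15.9 164. ]
postR (array([ 501.5, -219.3,  157.8]), np.float64(1.5355240961786865)) [ 500.4 -218.1  164. ]
top cap 71 [642.4 -56.8 168.2] [[634.8 -70.1 159.9]
 [650.4 -41.7 172.1]]
px 270 282 157 163
seat 472 [[457.8 202.2  63.3]
 [501.5 220.8  84.3]
 [541.3 241.  130. ]]
side cap 21 [640.4 -55.  166.2] [[634.2 -68.  164.1]
 [647.1 -43.7 167.6]]
px 242 249 187 190
seat 1070 [[379.2 205.5  28.9]
 [470.3 236.4  79. ]
 [539.6 326.1 127.3]]
```

```bash
python3 - <<'E'
import numpy as np,cv2
for n,(x0,y0,x1,y1) in {"side":(200,250,275,330),"top":(158,188,206,246)}.items():
    p=np.load(f"pics/{n}0.npz")["p"][y0:y1,x0:x1,::-1]
    s=10 if n=="top" else 7
    cv2.imwrite(f"pics/{n}0s.png",cv2.resize(p,None,fx=s,fy=s,interpolation=cv2.INTER_CUBIC))
E
```

```text
(no output)
```

View pics/top0s.png

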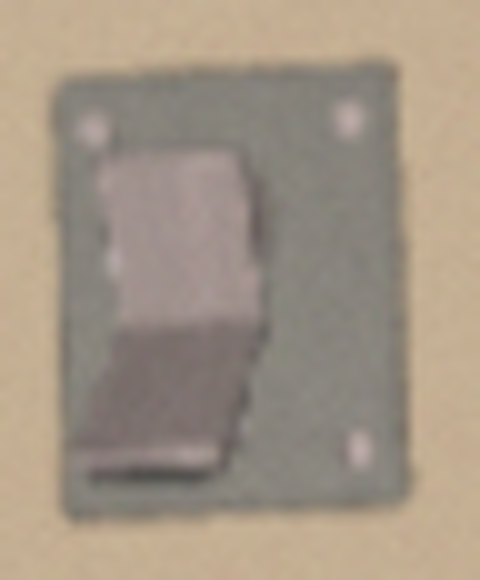

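View pics/side0s.png

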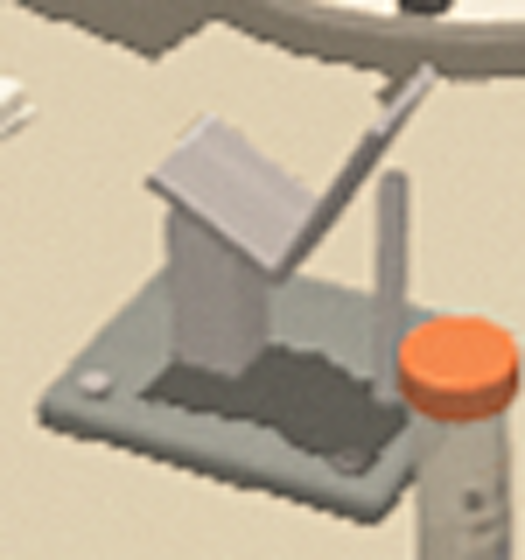

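```bash
python3 - <<'E'
from h import *
np.set_printoptions(precision=1,suppress=True)
T=lambda x,y:(158+(x+.5)/10-.5,188+(y+.5)/10-.5)
S=lambda x,y:(200+(x+.5)/7-.5,250+(y+.5)/7-.5)
P=np.array([onz("top",*T(*c),10) for c in[(57,78),(396,62),(412,500),(67,520)]])
print(P,P.mean(0))
ax=(P[0]+P[1]-P[2]-P[3])/2;ay=(P[0]+P[3]-P[1]-P[2])/2
print(np.linalg.norm(ax),np.linalg.norm(ay),np.degrees(np.arctan2(ax[1],ax[0])),np.degrees(np.arctan2(-ay[0],ay[1])))
for nm,z,cs in(("ledge far",91,[(101,156),(241,150)]),("foot",65.5,[(115,328),(262,325)]),("plate top",130.5,[(74,446),(222,440)])):
    q=[onz("top",*T(*c),z) for c in cs];m=(q[0]+q[1])/2;e=q[0]-q[1];print(nm,*q,"mid",m,np.linalg.norm(e),np.degrees(np.arctan2(-e[0],e[1])))
# side: ledge far corners (208,115) is right(-y)?; 
for a,b in(((101,156),(150,180)),((241,150),(210,117)),((115,328),(275,270))): print(tri(T(*a),S(*b)))
q=np.load("pics/seat_top.npy")
# orange tube, plates
print("orange",onz("top",141,259,116))
p=np.load("pics/top0.npz");d=p["d"]
for u,v in((175,210),(177,213),(179,216),(176,226),(172,230)): print(u,v,pd("top",u,v,d[v,u]))
E
```

```text
[[572.  272.7  10. ]
 [575.  173.9  10. ]
 [447.4 169.5  10. ]
 [443.3 269.2  10. ]] [509.4 221.3  10. ]
128.21670637519776 99.2981745334357 1.7712689748966122 2.059887711596597
ledge far [541.1 241.8  91. ] [542.1 203.5  91. ] mid [541.6 222.6  91. ] 38.37029826573345 1.5179523389021532
foot [495.3 243.4  65.5] [495.5 202.5  65.5] mid [495.4 222.9  65.5] 40.92379712934861 0.207726471487445
plate top [460.3 239.9 130.5] [461.2 200.8 130.5] mid [460.8 220.3 130.5] 39.11672781019663 1.3506340337251983
(array([540.6, 242.3,  86.4]), np.float64(1.9983494362794356))
(array([541.5, 203.6,  87.5]), np.float64(2.1261372973572144))
(array([494.4, 242.9,  65.5]), np.float64(2.105491181314735))
orange [390.5 306.5 116. ]
175 210 [523.  224.4  77.5]
177 213 [ 414.2  -48.9 1404. ]
179 216 [506.8 215.3  67.6]
176 226 [477.3 215.8 105.9]
172 230 [466.2 223.9 118.3]
```

```bash
cat >> h.py <<'E'
def W(n,d):
    c=calibration(n);K=c["intrinsics"];M=c["world_from_camera"];d=d.astype(float)
    v,u=np.mgrid[0:420,0:560]
    q=np.stack([(u-K[0,2])/K[0,0]*d,-(v-K[1,2])/K[1,1]*d,-d],-1); return q@M[:3,:3].T+M[:3,3]
E
python3 - <<'E'
from h import *
from rig import sense
from scipy.spatial.transform import Rotation as R
np.set_printoptions(precision=2,suppress=True)
for n in("top","side"):
    d=np.load(f"pics/{n}0.npz")["d"];w=W(n,d)
    boxes={"top":[(140,170,160,185),(210,190,235,220),(215,100,240,120),(205,270,280,285)],"side":[(290,300,320,330),(190,310,200,330),(150,250,165,260)]}[n]
    for x0,y0,x1,y1 in boxes:
        q=w[y0:y1,x0:x1].reshape(-1,3);q=q[d[y0:y1,x0:x1].ravel()>0];print(n,np.median(q,0),q[:,2].std())
    # disc top expect 26
    b=(290,192,305,197) if n=="top" else (255,235,258,240)
    q=w[b[1]:b[3],b[0]:b[2]].reshape(-1,3);print("disc",np.median(q,0))
    # seat planes: split by plane fit
d=np.load("pics/top0.npz")["d"];w=W("top",d)
T=lambda x,y:(158+x/10,188+y/10)
for nm,(x0,y0,x1,y1) in {"ledge":(171,206,181,218),"plate":(170,223,181,230)}.items():
    q=w[y0:y1,x0:x1].reshape(-1,3);q=q[(d[y0:y1,x0:x1].ravel()>0)];
    med=q.mean(0)
    for _ in range(5):
        u,s,vt=np.linalg.svd(q-q.mean(0),full_matrices=False);nn=vt[2]*np.sign(vt[2][2]);r=(q-q.mean(0))@nn;q=q[abs(r)<6]
    print(nm,len(q),q.mean(0),"n",nn,"rms",r.std())
s=sense();r=R.from_quat(np.roll(s["ee_rot"],-1)).as_matrix();print(r)
E
```

```text
top [627.9  315.81   0.34] 2.9109622790996856
top [543.83 102.74   0.49] 2.8875978176614643
top [828.28  85.95   0.46] 3.0237130018108473
top [331.39  46.31   0.01] 2.993298622972463
disc [ 567.06 -116.43   30.1 ]
side [354.25 187.72  -1.07] 1.2296878949440608
side [572.68 311.11  -0.86] 1.0996819552455446
side [832.67 127.86  -0.69] 1.2855383631268478
disc [601.42 -36.53  25.2 ]
ledge 118 [518.86 222.9   77.89] n [-0.52 -0.    0.86] rms 2.3136208436581307
plate 77 [477.62 219.58 100.48] n [0.88 0.02 0.48] rms 1.2238731561989302
[[-0.    0.92  0.4 ]
 [ 0.    0.4  -0.92]
 [-1.    0.   -0.  ]]
```

```bash
cat >> h.py <<'E'
from scipy.spatial.transform import Rotation as Ro
def rel(p,Rt=None,st=None):
    "units of linear/rotation to reach TCP p (world mm), rotation matrix Rt"
    from rig import sense
    s=st or sense();r=Ro.from_quat(np.roll(s["ee_rot"],-1)).as_matrix()
    l=r.T@(np.asarray(p,float)-s["eef_pos"])/300
    w=np.zeros(3) if Rt is None else Ro.from_matrix(r.T@Rt).as_rotvec()/0.5
    return np.round(l,3),np.round(w,3)
def down(az):
    "tool x down, tool z horizontal at azimuth az deg"
    a=np.radians(az);x=np.array([0,0,-1.]);z=np.array([np.cos(a),np.sin(a),0]);return np.c_[x,np.cross(z,x),z]
def show(tag=""):
    from rig import sense
    s=sense();r=Ro.from_quat(np.roll(s["ee_rot"],-1)).as_matrix()
    print(tag,"t %.2f"%s["time_s"],"p",np.round(s["eef_pos"],1),"x",np.round(r[:,0],3),"jaw az %.1f"%np.degrees(np.arctan2(r[1,2],r[0,2])),"j",np.round(s["joints"],2),"F",np.round(s["force"],1),"g %.3f"%s["grip_width"])
E
python3 -c "
from h import *
show();print(rel([383,-233,240],down(-95)),rel([558,16,240],down(-163)))"
```

```text
t 0.10 p [ 207.7 -481.9  230.8] x [-0.     0.001 -1.   ] jaw az -66.7 j [-1.39  0.31  1.5  -0.    1.33 -0.22] F [-0.6  0.2 -0.3] g 1.002
(array([-0.03 ,  0.865, -0.531]), array([ 0.988, -0.002,  0.   ])) (array([-0.029,  1.729, -1.062]), array([ 3.362e+00, -2.000e-03,  2.000e-03]))
```

```bash
python3 -m jog '[{"linear":[-0.01,0.1,-0.06],"rotation":[0.1,0,0],"grip":85},{"linear":[-0.02,0.2,-0.12],"rotation":[0.2,0,0],"grip":85},{"linear":[-0.03,0.31,-0.19],"rotation":[0.36,0,0],"grip":75},{"linear":[-0.03,0.42,-0.26],"rotation":[0.5,0,0],"grip":65},{"linear":[-0.03,0.53,-0.33],"rotation":[0.63,0,0],"grip":55},{"linear":[-0.03,0.64,-0.4],"rotation":[0.75,0,0],"grip":45},{"linear":[-0.03,0.75,-0.46],"rotation":[0.87,0,0],"grip":40},{"linear":[-0.03,0.865,-0.53],"rotation":[0.99,0,0],"grip":40},{"linear":[-0.03,0.865,-0.53],"rotation":[0.99,0,0],"grip":40}]'; python3 -c "
from h import *
show();print(rel([508,-60,240],down(-124)),rel([558,16,240],down(-163)))"
```

```text
time_s: 0.85
eef_pos: [385.6, -228.3, 240.0]
ee_rot: [0.477, 0.522, 0.479, -0.52]
force: [0.2, -0.5, 0.0]
grip_width: 0.469
 t 0.85 p [ 385.6 -228.3  240. ] x [ 0.001  0.003 -1.   ] jaw az -94.9 j [-0.8   0.14  1.7   0.    1.31  0.86] F [ 0.2 -0.5  0. ] g 0.469
(array([ 0.002,  0.358, -0.594]), array([ 1.015e+00, -5.000e-03,  1.000e-03])) (array([ 0.003,  0.503, -0.861]), array([ 2.376, -0.005,  0.003]))
```

```bash
python3 -m jog '[{"linear":[0,0.06,-0.1],"rotation":[0.2,0,0],"grip":40},{"linear":[0,0.12,-0.2],"rotation":[0.4,0,0],"grip":40},{"linear":[0,0.18,-0.3],"rotation":[0.6,0,0],"grip":40},{"linear":[0,0.24,-0.4],"rotation":[0.8,0,0],"grip":40},{"linear":[0,0.3,-0.5],"rotation":[1,0,0],"grip":40},{"linear":[0,0.36,-0.6],"rotation":[1,0,0],"grip":40}]'; python3 -c "
from h import *
show();print(rel([558,16,240],down(-152)),rel([558,16,240],down(-163)))"
```

```text
time_s: 1.35
eef_pos: [509.3, -56.8, 240.3]
ee_rot: [0.332, 0.624, 0.334, -0.623]
force: [0.9, -0.5, -0.3]
grip_width: 0.468
 t 1.35 p [509.3 -56.8 240.3] x [ 0.     0.003 -1.   ] jaw az -123.9 j [-0.34  0.28  1.52  0.    1.34  1.82] F [ 0.9 -0.5 -0.3] g 0.468
(array([ 0.002, -0.   , -0.292]), array([ 0.982, -0.004,  0.004])) (array([ 0.002, -0.   , -0.292]), array([ 1.366, -0.004,  0.004]))
```

```bash
python3 -m jog '[{"linear":[0,0,-0.07],"rotation":[0.25,0,0],"grip":40},{"linear":[0,0,-0.15],"rotation":[0.5,0,0],"grip":40},{"linear":[0,0,-0.22],"rotation":[0.75,0,0],"grip":40},{"linear":[0,0,-0.29],"rotation":[0.98,0,0],"grip":40},{"linear":[0,0,-0.29],"rotation":[0.98,0,0],"grip":40}]'; python3 -c "
from h import *
show();print(rel([558,16,122],down(-163)))"
python3 - <<'E'
from rig import capture
import cv2
for n,(x0,y0,x1,y1) in {"side":(180,120,340,280),"top":(150,95,370,265)}.items():
    p,d=capture(n);p=p[y0:y1,x0:x1,::-1]
    cv2.imwrite(f"pics/{n}1.png",cv2.resize(p,None,fx=3.5,fy=3.5,interpolation=cv2.INTER_CUBIC))
E
```

```text
time_s: 1.77
eef_pos: [558.7, 17.7, 239.9]
ee_rot: [0.169, 0.686, 0.171, -0.686]
force: [-0.4, -0.1, -0.8]
grip_width: 0.469
 t 1.77 p [558.7  17.7 239.9] x [-0.     0.004 -1.   ] jaw az -152.2 j [-0.18  0.38  1.38  0.    1.38  2.48] F [-0.4 -0.1 -0.8] g 0.469
(array([0.393, 0.005, 0.005]), array([ 0.378, -0.002,  0.007]))
```

View pics/side1.png

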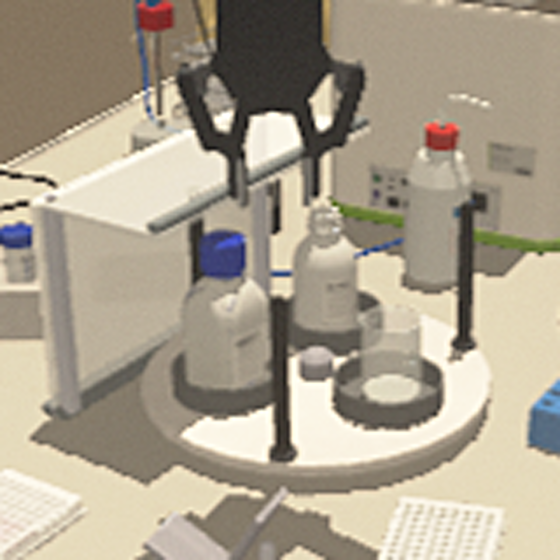

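View pics/top1.png

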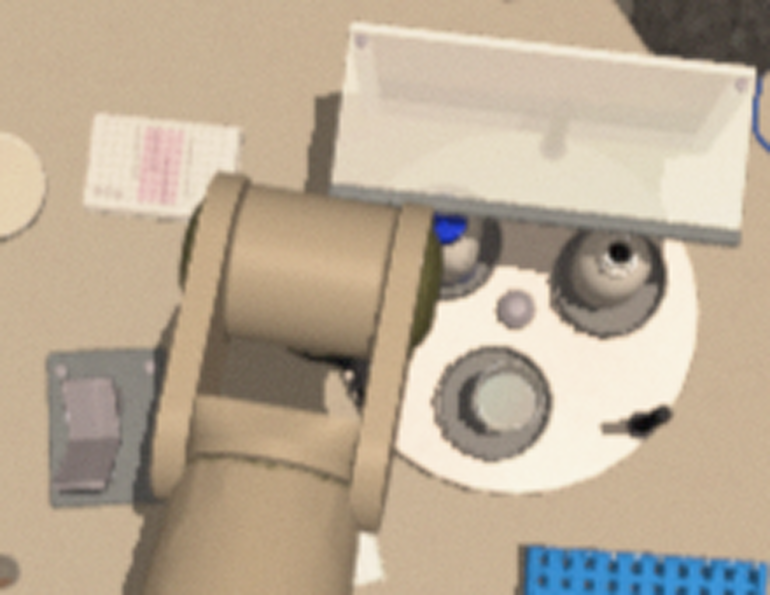

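```bash
python3 -c "
from h import *
f=lambda p:((p[0]-180)*3.5,(p[1]-120)*3.5)
print(f(proj('side',[558.7,17.7,240])),f(proj('side',[558.7,17.7,164])),f(proj('side',[558,16,64])))"
```

```text
(np.float64(273.70172548256085), np.float64(201.93509974034447)) (np.float64(276.5431266238029), np.float64(295.95332070332233)) (np.float64(281.8585808731135), np.float64(410.95148517137943))
```

```bash
python3 -m jog '[{"linear":[0.1,0,0],"rotation":[0.2,0,0],"grip":40},{"linear":[0.2,0,0],"rotation":[0.38,0,0],"grip":40},{"linear":[0.3,0,0],"rotation":[0.38,0,0],"grip":40},{"linear":[0.39,0,0],"rotation":[0.38,0,0],"grip":40},{"linear":[0.39,0,0],"rotation":[0.38,0,0],"grip":5},{"linear":[0.39,0,0],"rotation":[0.38,0,0],"grip":5},{"linear":[0.39,0,0],"rotation":[0.38,0,0],"grip":5},{"linear":[0.39,0,0],"rotation":[0.38,0,0],"grip":5},{"linear":[0.39,0,0],"rotation":[0.38,0,0],"grip":5},{"linear":[0.39,0,0],"rotation":[0.38,0,0],"grip":5}]' 20; python3 -c "
from h import *
show()
from rig import sense
print(sense()['wrist_torque'])
H=np.array([598.5,-116])
for a in range(107,235,14): print(a,H+140*np.array([np.cos(np.radians(a)),np.sin(np.radians(a))]))"
```

```text
time_s: 2.7
eef_pos: [557.8, 15.1, 123.8]
ee_rot: [0.106, 0.699, 0.107, -0.699]
force: [1.7, -5.1, -7.2]
grip_width: 0.154
 t 2.70 p [557.8  15.1 123.8] x [ 0.     0.002 -1.   ] jaw az -162.6 j [-0.18  0.49  1.54  0.    1.12  2.65] F [ 1.7 -5.1 -7.2] g 0.154
[-0.82117687 -0.08569577 -0.09772501]
107 [557.56796134  17.88266583]
121 [526.39466951   4.0034221 ]
135 [499.50505063 -17.00505063]
149 [478.4965779  -43.89466951]
163 [464.61733417 -75.06796134]
177 [ 458.69186513 -108.67296613]
191 [ 461.07219432 -142.71325935]
205 [ 471.61690981 -175.16655664]
219 [ 489.6995654  -204.10485475]
233 [ 514.24589676 -227.80897141]
```

```bash
cat >> h.py <<'E'
HUB=np.array([598.5,-116.])
def arc(thetas,z=122):
    from rig import sense
    s=sense();r=s["eef_pos"][:2]-HUB;a0=np.arctan2(r[1],r[0]);R0=Ro.from_quat(np.roll(s["ee_rot"],-1)).as_matrix()
    print("post az",np.degrees(a0),"rad",np.hypot(*r))
    for t in thetas:
        a=a0+np.radians(t);p=[*(HUB+140*np.array([np.cos(a),np.sin(a)])),z]
        print(t,*rel(p,Ro.from_euler("z",t,degrees=True).as_matrix()@R0))
E
python3 -c "
from h import *
arc([4,8,13,18,23,28])"
```

```text
post az 107.23586090291704 rad 137.27970561433435
4 [ 0.006 -0.008  0.033] [-0.14 -0.   -0.  ]
8 [ 0.006 -0.005  0.065] [-0.279 -0.    -0.   ]
13 [0.006 0.003 0.105] [-0.454 -0.001 -0.   ]
18 [0.006 0.013 0.144] [-0.628 -0.001 -0.   ]
23 [0.006 0.028 0.182] [-0.803 -0.001 -0.001]
28 [0.006 0.045 0.219] [-0.977 -0.001 -0.001]
```

```bash
python3 -m jog '[{"linear":[0,-0.004,0.033],"rotation":[-0.14,0,0],"grip":5},{"linear":[0,-0.002,0.065],"rotation":[-0.28,0,0],"grip":5},{"linear":[0,0.004,0.105],"rotation":[-0.454,0,0],"grip":5},{"linear":[0,0.013,0.144],"rotation":[-0.628,0,0],"grip":5},{"linear":[0,0.028,0.182],"rotation":[-0.803,0,0],"grip":5},{"linear":[0,0.045,0.219],"rotation":[-0.977,0,0],"grip":5},{"linear":[0,0.045,0.219],"rotation":[-0.977,0,0],"grip":5}]'; python3 -c "
from h import *
show()
arc([5,10,15,20,24,28])"
```

```text
time_s: 3.28
eef_pos: [499.3, -19.4, 124.1]
ee_rot: [0.275, 0.653, 0.273, -0.651]
force: [8.1, -7.5, -18.5]
grip_width: 0.156
 t 3.28 p [499.3 -19.4 124.1] x [ 0.003 -0.001 -1.   ] jaw az -134.4 j [-0.27  0.37  1.72  0.    1.05  2.07] F [  8.1  -7.5 -18.5] g 0.156
post az 135.77089150555062 rad 138.44690904941004
5 [ 0.007 -0.003  0.041] [-0.175  0.    -0.   ]
10 [0.007 0.002 0.081] [-0.349  0.001 -0.001]
15 [0.007 0.011 0.121] [-0.524  0.001 -0.001]
20 [0.007 0.024 0.16 ] [-0.698  0.002 -0.001]
24 [0.007 0.036 0.19 ] [-0.838  0.002 -0.001]
28 [0.007 0.05  0.219] [-0.977  0.003 -0.002]
```

```bash
python3 -m jog '[{"linear":[0.004,-0.005,0.041],"rotation":[-0.175,0,0],"grip":5},{"linear":[0.007,-0.003,0.081],"rotation":[-0.35,0,0],"grip":5},{"linear":[0.007,0.005,0.121],"rotation":[-0.524,0,0],"grip":5},{"linear":[0.007,0.018,0.16],"rotation":[-0.698,0,0],"grip":5},{"linear":[0.007,0.03,0.19],"rotation":[-0.838,0,0],"grip":5},{"linear":[0.007,0.045,0.219],"rotation":[-0.977,0,0],"grip":5},{"linear":[0.007,0.045,0.219],"rotation":[-0.977,0,0],"grip":5}]'; python3 -c "
from h import *
show()
arc([5,10,15,20,24,28])"
```

```text
time_s: 3.87
eef_pos: [464.4, -77.5, 123.9]
ee_rot: [0.427, 0.568, 0.421, -0.564]
force: [5.5, -1.1, 0.5]
grip_width: 0.154
 t 3.87 p [464.4 -77.5 123.9] x [ 0.009 -0.003 -1.   ] jaw az -106.3 j [-0.42  0.31  1.81  0.    1.02  1.44] F [ 5.5 -1.1  0.5] g 0.154
post az 163.97823021936043 rad 139.46897402728848
5 [0.006 0.    0.041] [-0.175  0.002  0.   ]
10 [0.006 0.006 0.081] [-0.349  0.003  0.   ]
15 [0.006 0.015 0.121] [-0.524  0.005  0.   ]
20 [0.007 0.027 0.159] [-0.698  0.006  0.   ]
24 [0.007 0.039 0.19 ] [-0.838  0.008  0.   ]
28 [0.007 0.054 0.219] [-0.977  0.009  0.   ]
```

```bash
python3 -m jog '[{"linear":[0.0,0,0.041],"rotation":[-0.175,0,0],"grip":5},{"linear":[0.0,0.005,0.081],"rotation":[-0.35,0,0],"grip":5},{"linear":[0.0,0.014,0.121],"rotation":[-0.524,0,0],"grip":5},{"linear":[0.0,0.026,0.16],"rotation":[-0.698,0,0],"grip":5},{"linear":[0.0,0.038,0.19],"rotation":[-0.838,0,0],"grip":5},{"linear":[0.0,0.052,0.219],"rotation":[-0.977,0,0],"grip":5},{"linear":[0.0,0.052,0.219],"rotation":[-0.977,0,0],"grip":5}]'; python3 -c "
from h import *
show()
arc([5,10,15,20,24,28])"
```

```text
time_s: 4.45
eef_pos: [461.2, -145.5, 124.2]
ee_rot: [0.552, 0.447, 0.546, -0.445]
force: [0.7, 0.9, -6.1]
grip_width: 0.159
 t 4.45 p [ 461.2 -145.5  124.2] x [ 0.009 -0.002 -1.   ] jaw az -78.3 j [-0.55  0.34  1.77  0.    1.03  0.81] F [ 0.7  0.9 -6.1] g 0.159
post az -167.8658855612674 rad 140.4882342652906
5 [0.007 0.004 0.041] [-0.175  0.001  0.001]
10 [0.008 0.009 0.081] [-0.349  0.003  0.001]
15 [0.008 0.018 0.121] [-0.524  0.004  0.002]
20 [0.008 0.031 0.159] [-0.698  0.006  0.003]
24 [0.008 0.043 0.189] [-0.838  0.007  0.004]
28 [0.009 0.058 0.219] [-0.977  0.008  0.004]
```

```bash
python3 -m jog '[{"linear":[0.003,0,0.041],"rotation":[-0.175,0,0],"grip":5},{"linear":[0.003,0.006,0.081],"rotation":[-0.35,0,0],"grip":5},{"linear":[0.003,0.015,0.121],"rotation":[-0.524,0,0],"grip":5},{"linear":[0.003,0.027,0.16],"rotation":[-0.698,0,0],"grip":5},{"linear":[0.003,0.039,0.19],"rotation":[-0.838,0,0],"grip":5},{"linear":[0.003,0.054,0.219],"rotation":[-0.977,0,0],"grip":5},{"linear":[0.003,0.054,0.219],"rotation":[-0.977,0,0],"grip":5}]'; python3 -c "
from h import *
show()
arc([3,6,9,12.6])"
```

```text
time_s: 5.03
eef_pos: [490.8, -207.4, 124.2]
ee_rot: [0.644, 0.3, 0.637, -0.3]
force: [-5.2, -3.7, -1.5]
grip_width: 0.157
 t 5.03 p [ 490.8 -207.4  124.2] x [ 0.009 -0.004 -1.   ] jaw az -50.2 j [-0.62  0.43  1.62  0.    1.08  0.25] F [-5.2 -3.7 -1.5] g 0.157
post az -139.68944940254067 rad 141.30062846228077
3 [0.008 0.005 0.024] [-0.105  0.     0.001]
6 [0.008 0.007 0.049] [-0.209  0.001  0.002]
9 [0.008 0.011 0.073] [-0.314  0.001  0.003]
12.6 [0.008 0.017 0.102] [-0.44   0.002  0.004]
```

```bash
python3 - <<'E'
from rig import capture
import cv2
for n,(x0,y0,x1,y1) in {"side":(180,120,340,280),"top":(200,95,400,265)}.items():
    p,d=capture(n);p=p[y0:y1,x0:x1,::-1]
    cv2.imwrite(f"pics/{n}2.png",cv2.resize(p,None,fx=3.5,fy=3.5,interpolation=cv2.INTER_CUBIC))
E
```

```text
(no output)
```

View pics/top2.png

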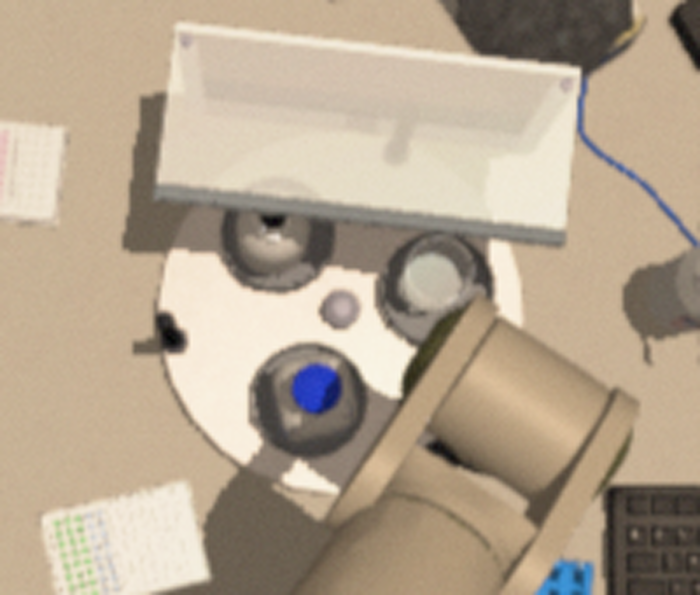

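```bash
python3 -m jog '[{"linear":[0.003,0,0.024],"rotation":[-0.105,0,0],"grip":5},{"linear":[0.003,0.003,0.05],"rotation":[-0.21,0,0],"grip":5},{"linear":[0.003,0.007,0.075],"rotation":[-0.32,0,0],"grip":5},{"linear":[0.003,0.014,0.102],"rotation":[-0.44,0,0],"grip":5},{"linear":[0.003,0.014,0.102],"rotation":[-0.44,0,0],"grip":5},{"linear":[0.003,0.014,0.102],"rotation":[-0.44,0,0],"grip":5}]'; python3 -c "
from h import *
show()
arc([])"
python3 - <<'E'
from rig import capture
import cv2,numpy as np
for n,(x0,y0,x1,y1) in {"side":(180,120,340,280),"top":(235,90,365,240)}.items():
    p,d=capture(n);np.savez(f"pics/{n}3.npz",p=p,d=d);p=p[y0:y1,x0:x1,::-1]
    s=4 if n=="top" else 3.5
    cv2.imwrite(f"pics/{n}3.png",cv2.resize(p,None,fx=s,fy=s,interpolation=cv2.INTER_CUBIC))
E
```

```text
time_s: 5.63
eef_pos: [512.5, -228.4, 124.2]
ee_rot: [0.672, 0.229, 0.666, -0.231]
force: [-6.0, -8.4, -3.3]
grip_width: 0.156
 t 5.63 p [ 512.5 -228.4  124.2] x [ 0.007 -0.006 -1.   ] jaw az -38.0 j [-0.63  0.49  1.53 -0.    1.11  0.04] F [-6.  -8.4 -3.3] g 0.156
post az -127.41548317247292 rad 141.4662035700226
```

View pics/top3.png

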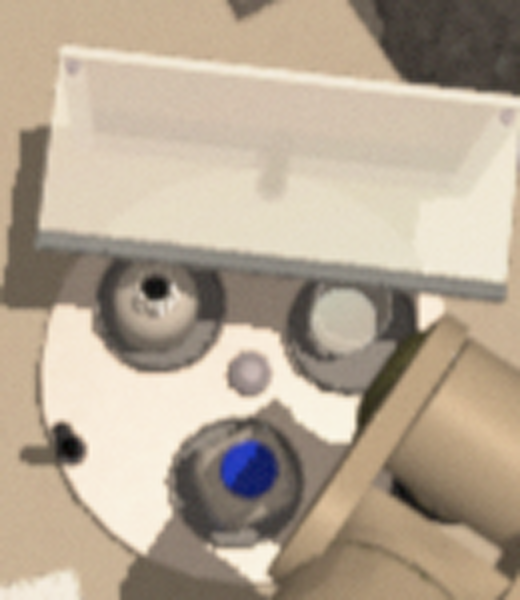

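View pics/side3.png

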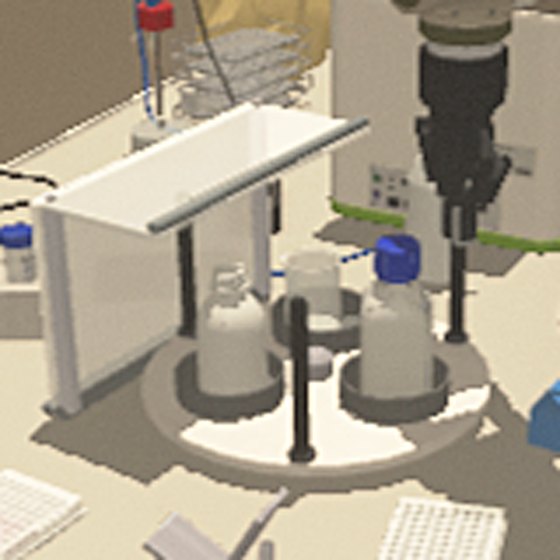

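```bash
python3 - <<'E'
from h import *
np.set_printoptions(precision=1,suppress=True)
T=lambda x,y:(235+(x+.5)/4-.5,90+(y+.5)/4-.5)
S=lambda x,y:(180+(x+.5)/3.5-.5,120+(y+.5)/3.5-.5)
h=onz("top",*T(250,373),48);w=onz("top",*T(237,482),38);w2=onz("top",*T(155,312),38);c=onz("top",*T(248.5,469),167)
print("hub",h,"well",w,np.linalg.norm((w-h)[:2]),np.degrees(np.arctan2(*(w-h)[[1,0]])))
print("cap",c,tri(T(248.5,469),S(397,240)))
p=onz("top",*T(63,430),164);print("postL",p,np.linalg.norm((p-h)[:2]),np.degrees(np.arctan2(*(p-h)[[1,0]])), tri(T(63,430),S(299,302)))
a=onz("top",*T(37,240),210);b=onz("top",*T(505,293),210);print(a,b,np.linalg.norm(a-b),np.degrees(np.arctan2(*(a-b)[[0,1]])))
a=onz("top",*T(62,47),210);b=onz("top",*T(520,98),210);print(a,b,np.linalg.norm(a-b),np.degrees(np.arctan2(*(a-b)[[0,1]])))
# cap blob
z=np.load("pics/top3.npz");im=z["p"].astype(int);m=((im[...,2]>im[...,0]+60)&(im[...,2]>im[...,1]+50)).astype(np.uint8)
m[:195]=0;m[220:]=0;m[:,:280]=0;m[:,315:]=0
k=cv2.moments(m,True);u,v=k["m10"]/k["m00"],k["m01"]/k["m00"];print(u,v,k["m00"],onz("top",u,v,167),np.median(W("top",z["d"])[m>0],0))
E
```

```text
hub [ 597.1 -116.8   48. ] well [ 520.2 -106.3   38. ] 77.62853658771445 172.27973147514365
cap [ 518.5 -108.5  167. ] (array([ 517.9, -108.7,  168.4]), np.float64(0.9963707028769276))
postL [546.2  11.2 164. ] 137.7748014591931 111.70899038647053 (array([545.6,  11. , 159.8]), np.float64(2.213265034697976))
[662.1  23.9 210. ] [ 623.5 -270.5  210. ] 296.9251257908516 7.468095236319026
[786.6   6.7 210. ] [ 748.9 -284.2  210. ] 293.3336225521547 7.385431675526219
296.46715328467155 206.64963503649636 137.0 [ 519.1 -107.8  167. ] [ 518.4 -108.8  167.8]
```

```bash
python3 -m jog '[{"linear":[0,0,0],"rotation":[0,0,0],"grip":40},{"linear":[0,0,0],"rotation":[0,0,0],"grip":40},{"linear":[0,0,0],"rotation":[0,0,0],"grip":40},{"linear":[-0.06,0,0],"rotation":[0,0,0],"grip":40},{"linear":[-0.14,0,0],"rotation":[0,0,0],"grip":40},{"linear":[-0.25,0,0],"rotation":[0,0,0],"grip":60},{"linear":[-0.36,0,0],"rotation":[0,0,0],"grip":80},{"linear":[-0.42,0,0],"rotation":[0,0,0],"grip":80},{"linear":[-0.42,-0.05,0.05],"rotation":[0,0,0],"grip":80}]'; python3 -c "
from h import *
show();print(rel([480,-260,250]))"
python3 - <<'E'
from rig import capture
import cv2,numpy as np
for n,(x0,y0,x1,y1) in {"side":(260,170,320,250),"top":(270,180,330,240)}.items():
    p,d=capture(n);np.savez(f"pics/{n}4.npz",p=p,d=d);p=p[y0:y1,x0:x1,::-1]
    s=7 if n=="side" else 9
    cv2.imwrite(f"pics/{n}4.png",cv2.resize(p,None,fx=s,fy=s,interpolation=cv2.INTER_CUBIC))
E
```

```text
time_s: 6.48
eef_pos: [515.7, -246.7, 256.2]
ee_rot: [0.675, 0.228, 0.663, -0.231]
force: [-0.0, 0.6, -0.4]
grip_width: 0.937
 t 6.48 p [ 515.7 -246.7  256.2] x [ 0.014 -0.01  -1.   ] jaw az -37.9 j [-0.65  0.39  1.32  0.    1.41  0.01] F [-0.   0.6 -0.4] g 0.937
(array([ 0.019, -0.108, -0.067]), array([0., 0., 0.]))
```

View pics/top4.png

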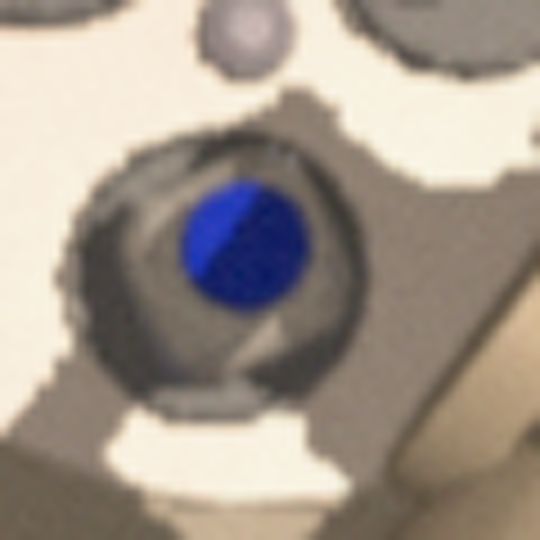

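View pics/side4.png

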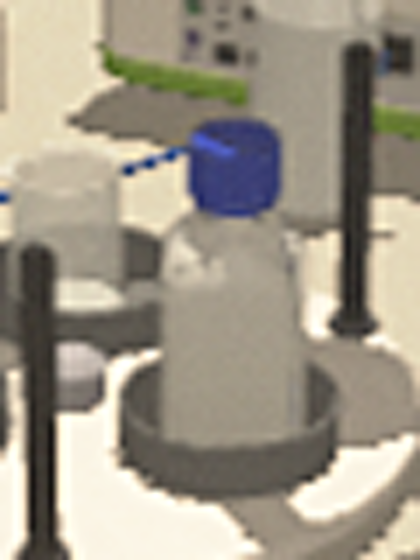

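```bash
python3 -m jog '[{"linear":[0,-0.12,0.05],"rotation":[0,0,0],"grip":80},{"linear":[0,-0.24,0.1],"rotation":[0,0,0],"grip":80},{"linear":[0,-0.36,0.15],"rotation":[0,0,0],"grip":80},{"linear":[0,-0.48,0.18],"rotation":[0,0,0],"grip":80},{"linear":[0,-0.6,0.2],"rotation":[0,0,0],"grip":80},{"linear":[0,-0.72,0.2],"rotation":[0,0,0],"grip":80},{"linear":[0,-0.8,0.2],"rotation":[0,0,0],"grip":80}]'; python3 -c "
from h import *
show()"
python3 - <<'E'
from rig import capture
import cv2,numpy as np
for n,(x0,y0,x1,y1) in {"side":(260,170,320,250),"top":(270,180,330,240)}.items():
    D=[];P=[]
    for i in range(6):
        p,d=capture(n);D.append(d);P.append(p)
    p=np.mean(P,0).astype(np.uint8);D=np.array(D,float);D[D==0]=np.nan;d=np.nanmedian(D,0);np.savez(f"pics/{n}5.npz",p=p,d=d);p=p[y0:y1,x0:x1,::-1]
    s=7 if n=="side" else 9
    cv2.imwrite(f"pics/{n}5.png",cv2.resize(p,None,fx=s,fy=s,interpolation=cv2.INTER_CUBIC))
E
```

```text
time_s: 7.17
eef_pos: [412.0, -477.5, 251.6]
ee_rot: [0.672, 0.23, 0.665, -0.233]
force: [0.1, 0.6, -0.8]
grip_width: 0.939
 t 7.17 p [ 412.  -477.5  251.6] x [ 0.008 -0.007 -1.   ] jaw az -38.2 j [-1.05  0.54  1.12  0.    1.48 -0.38] F [ 0.1  0.6 -0.8] g 0.939<stdin>:7: RuntimeWarning: All-NaN slice encountered
```

View pics/top5.png

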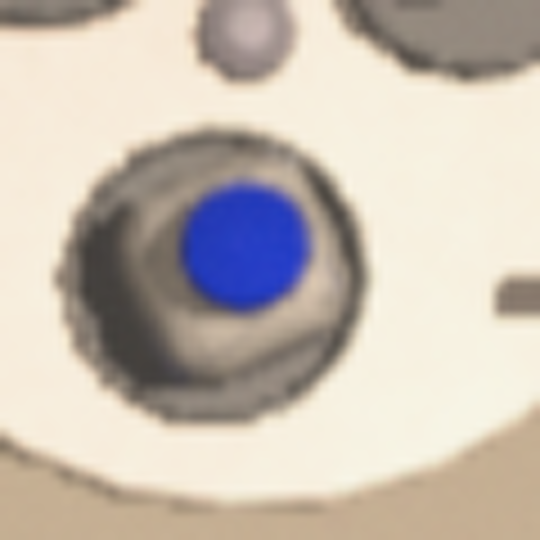

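View pics/side5.png

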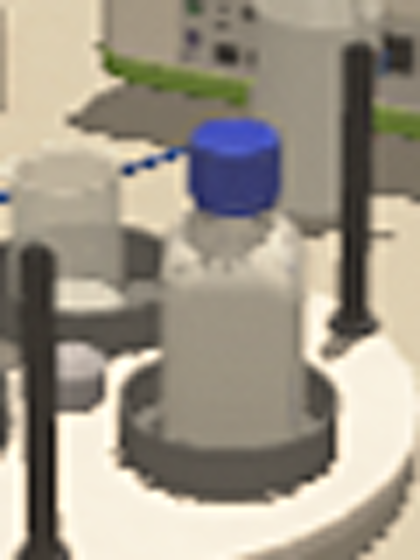

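```bash
python3 - <<'E'
from h import *
np.set_printoptions(precision=1,suppress=True)
c=np.array([518.5,-108])
for n in("side","top"):
    z=np.load(f"pics/{n}5.npz");w=W(n,np.nan_to_num(z["d"])).reshape(-1,3)
    for lo,hi in((45,105),(60,100)):
        q=w[(np.hypot(*(w[:,:2]-c).T)<48)&(w[:,2]>lo)&(w[:,2]<hi)];xy=(q[:,:2]-c)
        if len(q)<10: print(n,len(q)); continue
        print(n,lo,len(q),xy.mean(0))
        u,s,vt=np.linalg.svd(xy-xy.mean(0),full_matrices=False)
        # RANSAC-free: fit line by cv2
        l=cv2.fitLine(xy.astype(np.float32),cv2.DIST_HUBER,0,.01,.01).ravel();print(" line az",np.degrees(np.arctan2(l[1],l[0]))%180,"pt",l[2:],s)
        # per angle histogram
        th=np.degrees(np.arctan2(xy[:,1],xy[:,0]));r=np.hypot(*xy.T)
        for a in range(-180,180,15):
            k=(th>=a)&(th<a+15)
            if k.sum()>4: print("  ",a+7.5,k.sum(),np.median(r[k]).round(1),end=";")
        print()
E
```

```text
side 45 450 [-9.8 23.2]
 line az 23.71443 pt [-10.6  24.9] [417.7 221.9]
   52.5 22 33.8;   67.5 41 35.0;   82.5 70 32.7;   97.5 50 29.5;   112.5 59 28.0;   127.5 61 29.0;   142.5 60 31.9;   157.5 46 34.6;   172.5 19 34.5;
side 60 255 [-9.6 24.4]
 line az 22.702362 pt [-10.   25.2] [275.5  49.6]
   52.5 12 33.8;   67.5 26 35.0;   82.5 44 32.2;   97.5 27 29.1;   112.5 37 28.1;   127.5 36 28.9;   142.5 36 31.6;   157.5 27 34.5;   172.5 10 34.4;
top 45 119 [-6.7  1.6]
 line az 84.67962 pt [-14.1   3. ] [324.6 303.8]
   -172.5 6 42.1;   -157.5 8 35.8;   -142.5 5 42.1;   -127.5 5 42.5;   -112.5 5 42.1;   -82.5 5 44.1;   67.5 5 46.5;   82.5 7 34.2;   97.5 6 37.1;   112.5 7 44.3;   127.5 6 36.8;   142.5 9 32.8;   157.5 7 42.6;   172.5 7 33.8;
top 60 19 [-15.2  12.1]
 line az 52.222004 pt [-12.5  18.5] [97.6 43.3]
```

```bash
python3 - <<'E'
from h import *
np.set_printoptions(precision=1,suppress=True)
cs=[]
for n,b in(("top",(285,196,310,220)),("side",(283,183,303,204))):
    z=np.load(f"pics/{n}5.npz");im=z["p"].astype(int);m=((im[...,2]>im[...,0]+60)&(im[...,2]>im[...,1]+45))
    k=np.zeros_like(m);k[b[1]:b[3],b[0]:b[2]]=m[b[1]:b[3],b[0]:b[2]]
    v,u=np.nonzero(k);print(n,k.sum(),u.mean(),v.mean(),u.min(),u.max(),v.min(),v.max());cs.append((u.mean(),v.mean()))
print(onz("top",*cs[0],167)); 
# side: u centre of cap silhouette -> plane; compare with projected axis
print(proj("side",[518.5,-108.2,148]),cs[1]);print(tri(cs[0],cs[1]))
show();print(rel([518.5,-108.2,240],down(-64)),rel([518.5,-108.2,240],down(-67.5)))
E
```

```text
top 147 296.76190476190476 206.9047619047619 290 303 201 213
side 64 292.84375 189.875 284 299 187 200
[ 518.4 -108.6  167. ]
(np.float64(292.59926066958883), np.float64(194.82412647256646)) (np.float64(292.84375), np.float64(189.875))
(array([ 518.5, -108.9,  163.1]), np.float64(0.608838243559065))
 t 7.77 p [ 414.1 -475.4  252.4] x [ 0. -0. -1.] jaw az -38.0 j [-1.   0.5  1.1  0.   1.5 -0.4] F [0.9 0.7 0.3] g 0.938
(array([ 0. ,  1.2, -0.5]), array([ 0.9,  0. , -0. ])) (array([ 0. ,  1.2, -0.5]), array([ 1.,  0., -0.]))
```

```bash
python3 -m jog '[{"linear":[0,0.11,-0.05],"rotation":[0.15,0,0],"grip":80},{"linear":[0,0.22,-0.1],"rotation":[0.3,0,0],"grip":80},{"linear":[0,0.33,-0.15],"rotation":[0.45,0,0],"grip":80},{"linear":[0,0.44,-0.19],"rotation":[0.6,0,0],"grip":80},{"linear":[0,0.55,-0.23],"rotation":[0.75,0,0],"grip":80},{"linear":[0,0.66,-0.27],"rotation":[0.9,0,0],"grip":80},{"linear":[0,0.77,-0.32],"rotation":[0.97,0,0],"grip":80},{"linear":[0,0.88,-0.36],"rotation":[0.97,0,0],"grip":80},{"linear":[0,0.98,-0.4],"rotation":[0.97,0,0],"grip":80}]'; python3 -c "
from h import *
show();print(rel([519.5,-108.5,240],down(-67.5)))"
```

```text
time_s: 8.52
eef_pos: [501.2, -167.7, 251.1]
ee_rot: [0.598, 0.384, 0.589, -0.385]
force: [1.2, 0.5, 0.2]
grip_width: 0.94
 t 8.52 p [ 501.2 -167.7  251.1] x [ 0.01  -0.007 -1.   ] jaw az -65.8 j [-0.54  0.3   1.46 -0.    1.37  0.6 ] F [1.2 0.5 0.2] g 0.940
(array([ 0.036,  0.136, -0.156]), array([ 0.059,  0.021, -0.012]))
```

```bash
python3 -m jog '[{"linear":[0.01,0.07,-0.08],"rotation":[0.03,0.01,-0.01],"grip":75},{"linear":[0.036,0.136,-0.156],"rotation":[0.06,0.02,-0.01],"grip":70},{"linear":[0.036,0.136,-0.156],"rotation":[0.06,0.02,-0.01],"grip":70},{"linear":[0.036,0.136,-0.156],"rotation":[0.06,0.02,-0.01],"grip":70}]'; python3 -c "
from h import *
show();print(rel([519.5,-108.5,128],down(-67.5)))"
```

```text
time_s: 8.85
eef_pos: [519.4, -107.1, 239.9]
ee_rot: [0.589, 0.392, 0.588, -0.392]
force: [-0.8, -1.0, 0.5]
grip_width: 0.818
 t 8.85 p [ 519.4 -107.1  239.9] x [ 0.001 -0.    -1.   ] jaw az -67.4 j [-0.42  0.32  1.47  0.    1.35  0.75] F [-0.8 -1.   0.5] g 0.818
(array([ 0.373, -0.002,  0.004]), array([ 0.004,  0.001, -0.001]))
```

```bash
python3 -m jog '[{"linear":[0.1,-0.002,0.004],"rotation":[0,0,0],"grip":70},{"linear":[0.2,-0.002,0.004],"rotation":[0,0,0],"grip":70},{"linear":[0.28,-0.002,0.004],"rotation":[0,0,0],"grip":70},{"linear":[0.34,-0.002,0.004],"rotation":[0,0,0],"grip":70},{"linear":[0.373,-0.002,0.004],"rotation":[0,0,0],"grip":70},{"linear":[0.373,-0.002,0.004],"rotation":[0,0,0],"grip":70}]'; python3 -c "
from h import *
show()"
python3 - <<'E'
from rig import capture
import cv2,numpy as np
for n,(x0,y0,x1,y1) in {"side":(240,120,340,250)}.items():
    p,d=capture(n);p=p[y0:y1,x0:x1,::-1]
    cv2.imwrite(f"pics/{n}6.png",cv2.resize(p,None,fx=4.5,fy=4.5,interpolation=cv2.INTER_CUBIC))
E
```

```text
time_s: 9.35
eef_pos: [518.6, -109.0, 126.5]
ee_rot: [0.587, 0.392, 0.589, -0.393]
force: [-0.6, 0.2, -0.2]
grip_width: 0.815
 t 9.35 p [ 518.6 -109.   126.5] x [-0.002  0.001 -1.   ] jaw az -67.4 j [-0.43  0.43  1.62 -0.    1.09  0.75] F [-0.6  0.2 -0.2] g 0.815
```

View pics/side6.png

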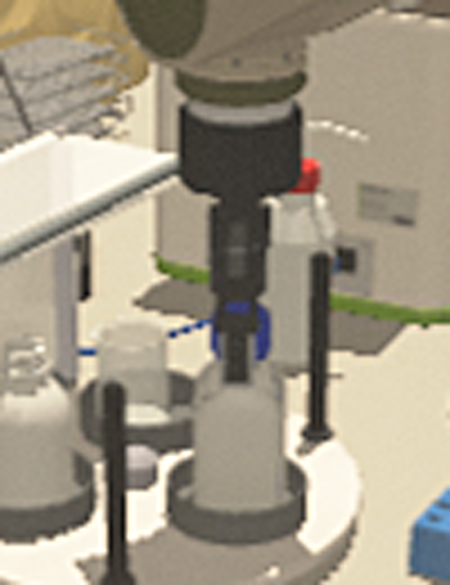

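```bash
python3 -m jog '[{"linear":[0,0,0],"rotation":[0,0,0],"grip":50},{"linear":[0,0,0],"rotation":[0,0,0],"grip":40},{"linear":[0,0,0],"rotation":[0,0,0],"grip":34},{"linear":[0,0,0],"rotation":[0,0,0],"grip":30},{"linear":[0,0,0],"rotation":[0,0,0],"grip":30},{"linear":[0,0,0],"rotation":[0,0,0],"grip":30},{"linear":[0,0,0],"rotation":[0,0,0],"grip":30},{"linear":[0,0,0],"rotation":[0,0,0],"grip":30},{"linear":[0,0,0],"rotation":[0,0,0],"grip":30}]' 60; python3 -c "
from h import *
show()
from rig import sense;print(sense()['wrist_torque'])"
```

```text
time_s: 10.15
eef_pos: [519.9, -109.5, 129.3]
ee_rot: [0.589, 0.392, 0.587, -0.392]
force: [-1.1, -0.4, 6.4]
grip_width: 0.426
 t 10.15 p [ 519.9 -109.5  129.3] x [ 0.002 -0.001 -1.   ] jaw az -67.4 j [-0.43  0.43  1.62 -0.    1.09  0.75] F [-1.1 -0.4  6.4] g 0.426
[-0.12466477  0.16958049 -0.0328456 ]
```

```bash
python3 -m jog '[{"linear":[-0.02,0,0],"rotation":[0,0,0],"grip":30},{"linear":[-0.06,0,0],"rotation":[0,0,0],"grip":30},{"linear":[-0.12,0,0],"rotation":[0,0,0],"grip":30},{"linear":[-0.2,0,0],"rotation":[0,0,0],"grip":30},{"linear":[-0.28,0,0],"rotation":[0,0,0],"grip":30},{"linear":[-0.36,0,0],"rotation":[0,0,0],"grip":30},{"linear":[-0.42,0,0],"rotation":[0,0,0],"grip":30},{"linear":[-0.45,0,0],"rotation":[0,0,0],"grip":30}]'
cat >> h.py <<'E'
SEAT=np.array([522.6,222.1,80.]);YAW=1.8
def seatR(yaw=None):
    a=np.radians(YAW if yaw is None else yaw);c=np.cos(a);s=np.sin(a);r3=np.sqrt(3)/2
    return np.c_[[c*r3,s*r3,.5],[-s,c,0],[-.5*c,-.5*s,r3]]
def placeR(yaw=None):
    S=seatR(yaw);x=-S[:,2];z=-S[:,1];return np.c_[x,np.cross(z,x),z]
def placeP(dx=0,dy=0,dz=0,d=100.3): return SEAT+seatR()@np.array([dx,dy,d+dz])
E
python3 -c "
from h import *
np.set_printoptions(suppress=True)
show();print(placeP(),placeR());print(rel([430,0,255],placeR()));print(rel(placeP(40,0,70),placeR()))"
python3 - <<'E'
from rig import capture
import cv2,numpy as np
for n,(x0,y0,x1,y1) in {"side":(180,100,340,280)}.items():
    p,d=capture(n);p=p[y0:y1,x0:x1,::-1]
    cv2.imwrite(f"pics/{n}7.png",cv2.resize(p,None,fx=3,fy=3,interpolation=cv2.INTER_CUBIC))
E
```

```text
time_s: 10.82
eef_pos: [520.0, -109.4, 267.1]
ee_rot: [0.59, 0.393, 0.586, -0.392]
force: [1.2, 0.5, -2.7]
grip_width: 0.426
 t 10.82 p [ 520.  -109.4  267.1] x [ 0.005 -0.003 -1.   ] jaw az -67.4 j [-0.43  0.3   1.42 -0.    1.41  0.75] F [ 1.2  0.5 -2.7] g 0.426
[472.474746   220.52475043 166.862348  ] [[ 0.49975328  0.86559807  0.03141076]
 [ 0.01570538  0.02720252 -0.99950656]
 [-0.8660254   0.5        -0.        ]]
(array([ 0.038, -0.137, -0.452]), array([ 0.711, -0.182,  1.026]))
(array([ 0.061,  0.275, -1.077]), array([ 0.711, -0.182,  1.026]))
```

View pics/side7.png

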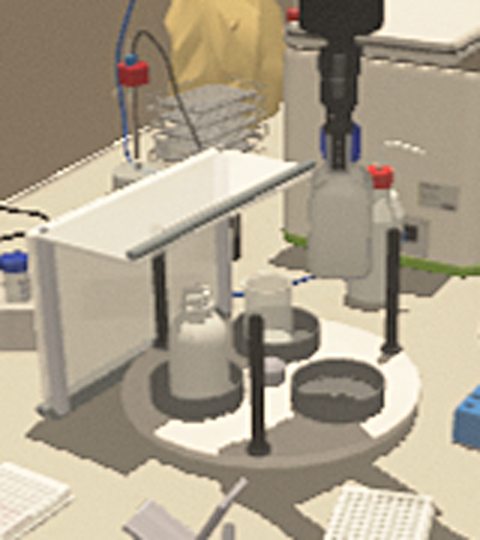

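```bash
python3 -m jog '[{"linear":[0,-0.03,-0.05],"rotation":[0.03,-0.01,0.05],"grip":30},{"linear":[0,-0.06,-0.12],"rotation":[0.09,-0.02,0.13],"grip":30},{"linear":[0,-0.1,-0.21],"rotation":[0.17,-0.04,0.24],"grip":30},{"linear":[0,-0.13,-0.3],"rotation":[0.25,-0.06,0.36],"grip":30},{"linear":[0.01,-0.14,-0.39],"rotation":[0.33,-0.08,0.48],"grip":30},{"linear":[0.02,-0.14,-0.47],"rotation":[0.4,-0.1,0.58],"grip":30},{"linear":[0.02,-0.12,-0.54],"rotation":[0.45,-0.11,0.65],"grip":30},{"linear":[0.02,-0.11,-0.58],"rotation":[0.47,-0.12,0.68],"grip":30}]'
python3 -c "
from h import *
np.set_printoptions(suppress=True)
show();print(rel(placeP(30,0,60),placeR()))"
```

```text
time_s: 11.53
eef_pos: [421.1, 40.2, 259.2]
ee_rot: [0.615, 0.541, 0.444, -0.364]
force: [1.1, -0.1, -3.1]
grip_width: 0.424
 t 11.53 p [421.1  40.2 259.2] x [ 0.341  0.032 -0.939] jaw az -81.2 j [-0.26 -0.14  1.96  0.14  0.99  1.1 ] F [ 1.1 -0.1 -3.1] g 0.424
(array([ 0.153,  0.208, -0.571]), array([ 0.238, -0.064,  0.345]))
```

```bash
python3 -c "
from h import *
np.set_printoptions(suppress=True)
print(rel(placeP(30,0,85),placeR()))"
```

```text
(array([ 0.071,  0.194, -0.575]), array([ 0.238, -0.064,  0.345]))
```

```bash
python3 -m jog '[{"linear":[0.01,0.03,-0.07],"rotation":[0.04,-0.01,0.06],"grip":30},{"linear":[0.02,0.06,-0.16],"rotation":[0.08,-0.02,0.12],"grip":30},{"linear":[0.03,0.09,-0.26],"rotation":[0.12,-0.03,0.18],"grip":30},{"linear":[0.04,0.12,-0.36],"rotation":[0.16,-0.04,0.24],"grip":30},{"linear":[0.06,0.15,-0.45],"rotation":[0.2,-0.05,0.29],"grip":30},{"linear":[0.07,0.18,-0.53],"rotation":[0.22,-0.06,0.33],"grip":30},{"linear":[0.071,0.194,-0.575],"rotation":[0.238,-0.064,0.345],"grip":30},{"linear":[0.071,0.194,-0.575],"rotation":[0.238,-0.064,0.345],"grip":30},{"linear":[0.071,0.194,-0.575],"rotation":[0.238,-0.064,0.345],"grip":30}]'
python3 -c "
from h import *
np.set_printoptions(suppress=True)
show();print(rel(placeP(30,0,85),placeR()));print(rel(placeP(20,0,20),placeR()))"
python3 - <<'E'
from rig import capture
import cv2,numpy as np
for n,(x0,y0,x1,y1) in {"side":(190,180,290,330),"top":(130,150,230,260)}.items():
    D=[];P=[]
    for i in range(3):
        p,d=capture(n);D.append(d);P.append(p)
    p=np.mean(P,0).astype(np.uint8);D=np.array(D,float);D[D==0]=np.nan;d=np.nanmedian(D,0);np.savez(f"pics/{n}8.npz",p=p,d=np.nan_to_num(d))
    p=p[y0:y1,x0:x1,::-1]
    s=4 if n=="side" else 6
    cv2.imwrite(f"pics/{n}8.png",cv2.resize(p,None,fx=s,fy=s,interpolation=cv2.INTER_CUBIC))
E
```

```text
time_s: 12.28
eef_pos: [455.3, 220.5, 254.0]
ee_rot: [0.618, 0.606, 0.364, -0.344]
force: [-0.2, -0.5, -1.8]
grip_width: 0.424
 t 12.28 p [455.3 220.5 254. ] x [ 0.497  0.016 -0.868] jaw az -88.1 j [ 0.28  0.03  1.87 -0.18  0.75  1.92] F [-0.2 -0.5 -1.8] g 0.424
(array([-0.003,  0.004,  0.002]), array([ 0.004, -0.   ,  0.006]))
(array([ 0.214, -0.028,  0.002]), array([ 0.004, -0.   ,  0.006]))<stdin>:7: RuntimeWarning: All-NaN slice encountered
```

View pics/side8.png

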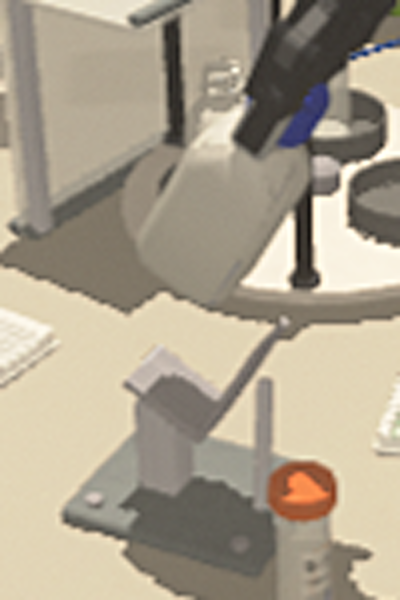

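View pics/top8.png

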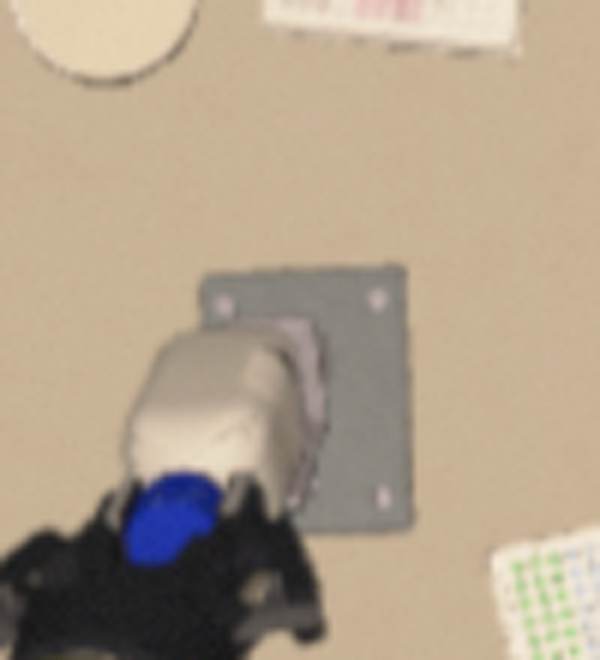

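```bash
cat > face.py <<'E'
from h import *
import sys
np.set_printoptions(precision=3,suppress=True)
k=sys.argv[1];dx,dz=float(sys.argv[2]),float(sys.argv[3])
S=seatR()
for n in("top","side"):
    z=np.load(f"pics/{n}{k}.npz");d=z["d"];w=W(n,d).reshape(-1,3);im=z["p"].reshape(-1,3).astype(int)
    L=(w-SEAT)@S; # seat coordinates
    body=(L[:,2]>dz+6)&(L[:,2]<dz+72)&(d.ravel()>0)
    for nm,ax,o1,sg,c0 in(("+x face",0,1,1,dx),("+y face",1,0,1,0),("-x face",0,1,-1,dx)):
        cc=dx if ax==0 else 0; oc=0 if ax==0 else dx
        sel=body&(abs(L[:,ax]-cc-sg*29)<9)&(abs(L[:,o1]-oc)<22)
        q=L[sel]
        if len(q)<30: print(n,nm,len(q));continue
        A=np.c_[np.ones(len(q)),q[:,o1]-oc,q[:,2]-dz-40]
        for _ in range(3):
            c=np.linalg.lstsq(A,q[:,ax],rcond=None)[0];r=q[:,ax]-A@c;g=abs(r)<2.5*r.std();A,q=A[g],q[g]
        print(n,nm,len(q),"offset %.2f"%(c[0]-cc-sg*29),"yaw %.2f deg tilt %.2f deg"%tuple(np.degrees(np.arctan(c[1:]))),"rms %.2f"%r.std())
    v,u=None,None
E
python3 face.py 8 30 85
python3 - <<'E'
from h import *
np.set_printoptions(precision=2,suppress=True)
# base bottom estimate & seat check with side depth (seat yaw)
for n in("top","side"):
    d=np.load(f"pics/{n}0.npz")["d"];w=W(n,d).reshape(-1,3);L=(w-SEAT)@seatR()
    for nm,sel in(("ledge",(abs(L[:,2])<8)&(L[:,0]>-22)&(L[:,0]<16)&(abs(L[:,1])<15)),("plate",(abs(L[:,0]+29)<7)&(L[:,2]>12)&(L[:,2]<70)&(abs(L[:,1])<15))):
        q=L[sel&(d.ravel()>0)]
        if len(q)>10: print(n,nm,len(q),q.mean(0),q.std(0))
E
```

```text
top +x face 188 offset 0.48 yaw -1.46 deg tilt 0.06 deg rms 0.68
top +y face 0
top -x face 0
side +x face 6
side +y face 475 offset 0.78 yaw -0.14 deg tilt -0.34 deg rms 0.93
side -x face 65 offset -3.13 yaw 0.70 deg tilt 0.16 deg rms 0.46
top ledge 138 [-3.11  0.44  0.09] [11.29  8.81  2.43]
top plate 110 [-28.91  -0.02  41.41] [ 1.25  8.58 17.2 ]
side ledge 152 [-3.04  0.29 -0.52] [11.13  8.71  1.34]
side plate 20 [-35.09  -0.32  39.65] [ 0.09  8.07 16.99]
```

```bash
python3 -c "
from h import *
np.set_printoptions(suppress=True)
print(rel(placeP(5,0,30),placeR()));print(rel(placeP(4,0,4),placeR()))"
```

```text
(array([ 0.183, -0.084, -0.002]), array([-0.002,  0.001,  0.   ]))
(array([ 0.269, -0.087, -0.002]), array([-0.002,  0.001,  0.   ]))
```

```bash
python3 -m jog '[{"linear":[0.03,-0.015,0],"rotation":[0,0,0],"grip":30},{"linear":[0.07,-0.035,0],"rotation":[0,0,0],"grip":30},{"linear":[0.11,-0.055,0],"rotation":[0,0,0],"grip":30},{"linear":[0.15,-0.075,-0.001],"rotation":[0,0,0],"grip":30},{"linear":[0.183,-0.083,-0.002],"rotation":[0,0,0],"grip":30},{"linear":[0.21,-0.084,-0.002],"rotation":[0,0,0],"grip":30},{"linear":[0.235,-0.085,-0.002],"rotation":[0,0,0],"grip":30},{"linear":[0.255,-0.085,-0.002],"rotation":[0,0,0],"grip":30},{"linear":[0.255,-0.085,-0.002],"rotation":[0,0,0],"grip":30},{"linear":[0.255,-0.085,-0.002],"rotation":[0,0,0],"grip":30}]'
cat > state.py <<'E'
from h import *
from rig import sense
np.set_printoptions(suppress=True,precision=2)
show();s=sense();S=seatR();L=S.T@(s["eef_pos"]-SEAT);print("seat-frame base",L-[0,0,100.3],"F seat",S.T@s["force"],"tq",S.T@s["wrist_torque"])
r=Ro.from_quat(np.roll(s["ee_rot"],-1)).as_matrix();print("rot err deg (seat axes)",np.degrees(S.T@Ro.from_matrix(placeR()@r.T).as_rotvec()))
E
python3 state.py
python3 - <<'E'
from rig import capture
import cv2,numpy as np
for n,(x0,y0,x1,y1) in {"side":(200,200,290,330),"top":(140,170,230,260)}.items():
    D=[];P=[]
    for i in range(3):
        p,d=capture(n);D.append(d);P.append(p)
    p=np.mean(P,0).astype(np.uint8);D=np.array(D,float);D[D==0]=np.nan;d=np.nanmedian(D,0);np.savez(f"pics/{n}9.npz",p=p,d=np.nan_to_num(d))
    p=p[y0:y1,x0:x1,::-1]
    s=4.5 if n=="side" else 6
    cv2.imwrite(f"pics/{n}9.png",cv2.resize(p,None,fx=s,fy=s,interpolation=cv2.INTER_CUBIC))
E
python3 face.py 9 5 8
```

```text
time_s: 13.42
eef_pos: [472.5, 220.3, 176.4]
ee_rot: [0.618, 0.607, 0.363, -0.344]
force: [0.1, 0.3, -2.9]
grip_width: 0.427
 t 13.42 p [472.5 220.3 176.4] x [ 0.5   0.01 -0.87] jaw az -88.3 j [ 0.27  0.16  1.95 -0.24  0.53  1.99] F [ 0.1  0.3 -2.9] g 0.427
seat-frame base [ 4.79 -0.21  8.29] F seat [-1.38  0.3  -2.53] tq [0.04 0.5  0.01]
rot err deg (seat axes) [ 0.05 -0.01  0.06]
top +x face 167 offset 0.56 yaw -1.02 deg tilt 0.22 deg rms 0.72
top +y face 0
top -x face 0
side +x face 8
side +y face 428 offset 0.77 yaw 0.02 deg tilt -0.10 deg rms 0.94
side -x face 85 offset -3.98 yaw -2.60 deg tilt -2.20 deg rms 2.80<stdin>:7: RuntimeWarning: All-NaN slice encountered
```

View pics/side9.png

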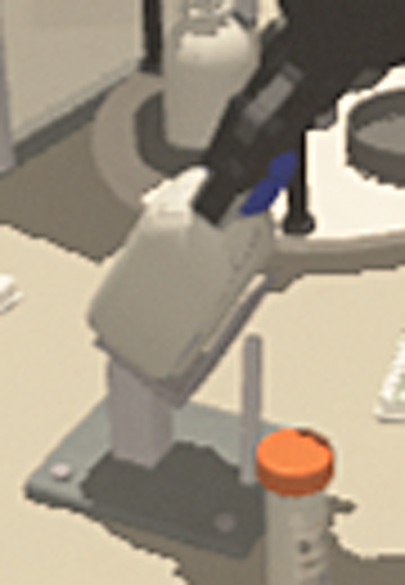

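```bash
python3 -m jog '[{"linear":[0.01,-0.002,0],"rotation":[0,0,0],"grip":30},{"linear":[0.02,-0.004,0],"rotation":[0,0,0],"grip":30},{"linear":[0.02,-0.01,0],"rotation":[0,0,0],"grip":30},{"linear":[0.02,-0.01,0],"rotation":[0,0,0],"grip":30}]'
python3 state.py
python3 -m jog '[{"linear":[0.003,-0.003,0],"rotation":[0,0,0],"grip":30},{"linear":[0.003,-0.006,0],"rotation":[0,0,0],"grip":30},{"linear":[0.003,-0.006,0],"rotation":[0,0,0],"grip":30}]'
python3 state.py
```

```text
time_s: 14.05
eef_pos: [472.3, 220.4, 169.5]
ee_rot: [0.618, 0.607, 0.363, -0.344]
force: [0.2, -1.5, -2.8]
grip_width: 0.43
 t 14.05 p [472.3 220.4 169.5] x [ 0.5   0.01 -0.87] jaw az -88.3 j [ 0.27  0.17  1.96 -0.24  0.52  1.99] F [ 0.2 -1.5 -2.8] g 0.430
seat-frame base [ 1.18 -0.09  2.35] F seat [-1.29 -1.46 -2.44] tq [0.06 0.52 0.01]
rot err deg (seat axes) [ 0.04 -0.04  0.04]
time_s: 14.3
eef_pos: [471.7, 220.5, 168.3]
ee_rot: [0.618, 0.607, 0.363, -0.344]
force: [3.3, 0.4, -2.1]
grip_width: 0.426
 t 14.30 p [471.7 220.5 168.3] x [ 0.5   0.01 -0.86] jaw az -88.3 j [ 0.27  0.17  1.96 -0.25  0.51  2.  ] F [ 3.3  0.4 -2.1] g 0.426
seat-frame base [ 0.07 -0.02  1.58] F seat [ 1.81  0.34 -3.46] tq [-0.01 -0.18 -0.04]
rot err deg (seat axes) [0.02 0.07 0.05]
```

```bash
python3 -m jog '[{"linear":[0.003,-0.001,0],"rotation":[0,0,0],"grip":30},{"linear":[0.005,-0.001,0],"rotation":[0,0,0],"grip":30},{"linear":[0.005,-0.001,0],"rotation":[0,0,0],"grip":30}]'
python3 state.py
python3 -m jog '[{"linear":[0.002,-0.001,0],"rotation":[0,0,0],"grip":30},{"linear":[0.003,-0.001,0],"rotation":[0,0,0],"grip":30},{"linear":[0.003,-0.001,0],"rotation":[0,0,0],"grip":30}]'
python3 state.py
```

```text
time_s: 14.55
eef_pos: [472.1, 220.7, 168.0]
ee_rot: [0.618, 0.607, 0.362, -0.343]
force: [-9.6, -0.9, 12.1]
grip_width: 0.425
 t 14.55 p [472.1 220.7 168. ] x [ 0.5   0.02 -0.86] jaw az -88.2 j [ 0.27  0.17  1.96 -0.25  0.51  2.  ] F [-9.6 -0.9 12.1] g 0.425
seat-frame base [0.26 0.18 1.17] F seat [-2.26 -0.64 15.28] tq [-0.59  0.8  -0.03]
rot err deg (seat axes) [0.01 0.13 0.03]
time_s: 14.8
eef_pos: [472.1, 220.8, 168.0]
ee_rot: [0.618, 0.607, 0.362, -0.343]
force: [-9.9, -1.8, 11.3]
grip_width: 0.428
 t 14.80 p [472.1 220.8 168. ] x [ 0.5   0.01 -0.86] jaw az -88.2 j [ 0.27  0.17  1.96 -0.25  0.51  2.  ] F [-9.9 -1.8 11.3] g 0.428
seat-frame base [0.28 0.25 1.19] F seat [-2.96 -1.46 14.73] tq [-0.63  0.84 -0.06]
rot err deg (seat axes) [0.02 0.17 0.02]
```

```bash
python3 -m jog '[{"linear":[-0.003,-0.002,0],"rotation":[0,0,0],"grip":30},{"linear":[-0.003,-0.005,0],"rotation":[0,0,0],"grip":30},{"linear":[-0.003,-0.005,0],"rotation":[0,0,0],"grip":30}]'
python3 state.py
python3 -m jog '[{"linear":[0.0,-0.002,0],"rotation":[0,0,0],"grip":30},{"linear":[0.0,-0.004,0],"rotation":[0,0,0],"grip":30},{"linear":[0,-0.004,0],"rotation":[0,0,0],"grip":30}]'
python3 state.py
```

```text
time_s: 15.05
eef_pos: [471.1, 220.9, 168.9]
ee_rot: [0.619, 0.608, 0.361, -0.342]
force: [4.0, -0.4, 2.5]
grip_width: 0.426
 t 15.05 p [471.1 220.9 168.9] x [ 0.51  0.02 -0.86] jaw az -88.2 j [ 0.27  0.17  1.97 -0.25  0.51  2.  ] F [ 4.  -0.4  2.5] g 0.426
seat-frame base [-0.15  0.39  2.4 ] F seat [ 4.75 -0.52  0.19] tq [-0.08 -0.52 -0.12]
rot err deg (seat axes) [-0.02  0.33  0.03]
time_s: 15.3
eef_pos: [470.9, 220.9, 168.9]
ee_rot: [0.619, 0.609, 0.361, -0.341]
force: [5.6, -1.1, 1.4]
grip_width: 0.429
 t 15.30 p [470.9 220.9 168.9] x [ 0.51  0.02 -0.86] jaw az -88.2 j [ 0.27  0.17  1.97 -0.25  0.5   2.  ] F [ 5.6 -1.1  1.4] g 0.429
seat-frame base [-0.32  0.41  2.54] F seat [ 5.52 -1.24 -1.61] tq [-0.28 -0.82 -0.06]
rot err deg (seat axes) [-0.04  0.46  0.03]
```

```bash
python3 -m jog '[{"linear":[0.0,0.002,0],"rotation":[0,0,-0.016],"grip":30},{"linear":[0.003,0.001,0],"rotation":[0,0,-0.016],"grip":30},{"linear":[0.005,-0.002,0.001],"rotation":[0,0,-0.016],"grip":30},{"linear":[0.005,-0.002,0.001],"rotation":[0,0,-0.016],"grip":30}]'
python3 state.py
python3 - <<'E'
from rig import capture
import cv2,numpy as np
for n,(x0,y0,x1,y1) in {"side":(200,200,290,330),"top":(140,170,230,260)}.items():
    D=[];P=[]
    for i in range(3):
        p,d=capture(n);D.append(d);P.append(p)
    p=np.mean(P,0).astype(np.uint8);D=np.array(D,float);D[D==0]=np.nan;d=np.nanmedian(D,0);np.savez(f"pics/{n}10.npz",p=p,d=np.nan_to_num(d))
    p=p[y0:y1,x0:x1,::-1]
    s=4.5 if n=="side" else 6
    cv2.imwrite(f"pics/{n}10.png",cv2.resize(p,None,fx=s,fy=s,interpolation=cv2.INTER_CUBIC))
E
python3 face.py 10 0 0;python3 state.py
```

```text
time_s: 15.63
eef_pos: [471.8, 220.9, 168.0]
ee_rot: [0.618, 0.608, 0.363, -0.343]
force: [3.8, 0.4, 3.5]
grip_width: 0.427
 t 15.63 p [471.8 220.9 168. ] x [ 0.5   0.02 -0.86] jaw az -88.2 j [ 0.27  0.17  1.96 -0.25  0.51  2.  ] F [3.8 0.4 3.5] g 0.427
seat-frame base [-0.04  0.38  1.33] F seat [5.02 0.3  1.11] tq [-0.   -0.61 -0.22]
rot err deg (seat axes) [-0.09  0.14  0.06]
top +x face 159 offset 0.94 yaw -1.08 deg tilt 0.26 deg rms 0.65
top +y face 0
top -x face 0
side +x face 6
side +y face 413 offset 1.41 yaw 0.27 deg tilt 0.02 deg rms 0.82
side -x face 89 offset -5.54 yaw 5.53 deg tilt 0.30 deg rms 1.56
 t 15.93 p [471.7 220.9 168. ] x [ 0.5   0.02 -0.86] jaw az -88.2 j [ 0.27  0.17  1.96 -0.25  0.51  2.  ] F [4.3 1.1 5.4] g 0.424
seat-frame base [-0.08  0.37  1.31] F seat [6.43 0.93 2.53] tq [ 0.14 -0.88 -0.14]
rot err deg (seat axes) [-0.08  0.12  0.06]<stdin>:7: RuntimeWarning: All-NaN slice encountered
```

View pics/side10.png

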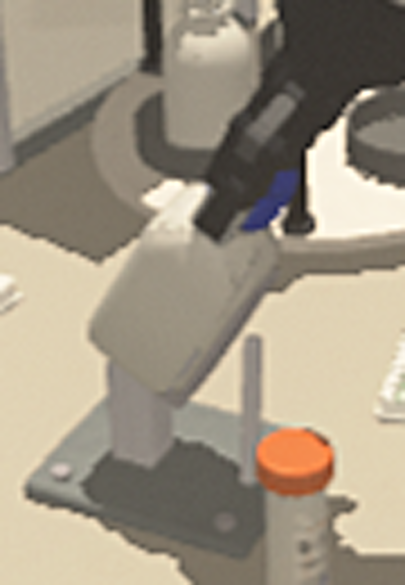

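View pics/top10.png

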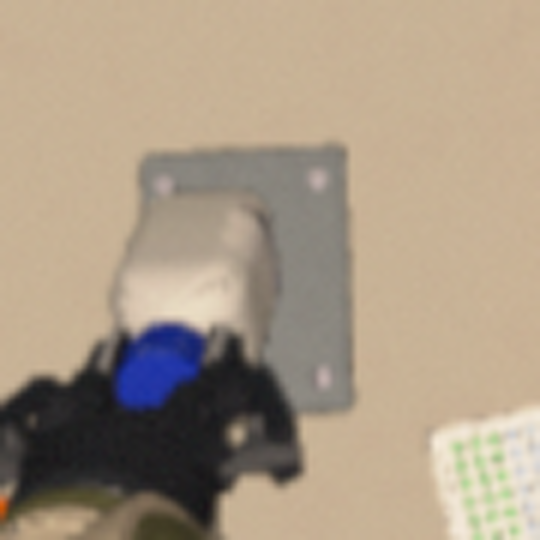

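```bash
python3 - <<'E'
from h import *
np.set_printoptions(precision=2,suppress=True)
S=seatR()
sd=lambda x,y:(200+(x+.5)/7-.5,250+(y+.5)/7-.5)
for c in((150,180),(210,117),(275,268)):
    o,d=ray("side",*sd(*c));o=(o-SEAT)@S;d=d@S;print(o-d*o[2]/d[2])
tp=lambda x,y:(158+(x+.5)/10-.5,188+(y+.5)/10-.5)
for c in((101,156),(241,150),(115,328),(262,325)):
    o,d=ray("top",*tp(*c));o=(o-SEAT)@S;d=d@S;print("top ledge",o-d*o[2]/d[2])
for c in((74,446),(222,440)):
    o,d=ray("top",*tp(*c));o=(o-SEAT)@S;d=d@S;print("top plate",o-d*(o[0]+29)/d[0])
# y-extent of ledge by depth: points near plane, per camera, histogram in y
for n in("top","side"):
    d=np.load(f"pics/{n}0.npz")["d"];w=W(n,d).reshape(-1,3);L=(w-SEAT)@S
    q=L[(abs(L[:,2])<6)&(L[:,0]>-20)&(L[:,0]<16)&(abs(L[:,1])<30)&(d.ravel()>0)];print(n,np.percentile(q[:,1],[1,3,50,97,99]))
# bottle in top image: +x face y extents from depth
d=np.load("pics/top10.npz")["d"];w=W("top",d).reshape(-1,3);L=(w-SEAT)@S
for lo,hi in((5,30),(30,55),(55,78)):
    q=L[(abs(L[:,0]-29)<5)&(L[:,2]>lo)&(L[:,2]<hi)&(abs(L[:,1])<40)&(d.ravel()>0)];print("face y",np.percentile(q[:,1],[1,3,50,97,99]))
E
```

```text
[17.98 22.59  0.  ]
[ 18.29 -17.07   0.  ]
[-31.46  19.     0.  ]
top ledge [22.03 19.13  0.  ]
top ledge [ 21.83 -19.22   0.  ]
top ledge [-30.66  22.31   0.  ]
top ledge [-31.93 -18.51   0.  ]
top plate [-29.    20.14  73.06]
top plate [-29.   -19.14  73.72]
top [-19.14 -18.88   0.53  19.65  19.97]
side [-19.53 -18.18   3.4   21.15  21.62]
face y [-26.8  -25.51  -2.36  24.18  25.72]
face y [-26.12 -25.4   -0.6   24.1   25.42]
face y [-26.01 -25.2   -3.52  25.52  26.21]
```

```bash
python3 -m jog '[{"linear":[-0.003,0.002,-0.001],"rotation":[0,0,-0.004],"grip":30},{"linear":[-0.003,0.002,-0.003],"rotation":[0,0,-0.004],"grip":30},{"linear":[0.0,-0.001,-0.003],"rotation":[0,0,-0.004],"grip":30},{"linear":[0.002,-0.002,-0.003],"rotation":[0,0,-0.004],"grip":30},{"linear":[0.002,-0.002,-0.003],"rotation":[0,0,-0.004],"grip":30}]'
python3 state.py
```

```text
time_s: 16.35
eef_pos: [471.8, 221.9, 168.0]
ee_rot: [0.618, 0.608, 0.363, -0.343]
force: [-0.6, -2.1, 9.1]
grip_width: 0.424
 t 16.35 p [471.8 221.9 168. ] x [ 0.5   0.02 -0.86] jaw az -88.2 j [ 0.27  0.17  1.96 -0.25  0.51  2.  ] F [-0.6 -2.1  9.1] g 0.424
seat-frame base [-0.02  1.35  1.27] F seat [ 4.03 -2.05  8.22] tq [-0.55 -0.58 -0.07]
rot err deg (seat axes) [-0.09  0.1   0.04]
```

```bash
python3 - <<'E'
from rig import capture
from h import *
np.set_printoptions(precision=2,suppress=True)
S=seatR()
for n in("top","side"):
    D=np.array([capture(n)[1] for _ in range(4)],float);D[D==0]=np.nan
    d=np.nan_to_num(np.nanmedian(D,0));np.savez(f"pics/{n}11.npz",p=capture(n)[0],d=d)
d=np.load("pics/top11.npz")["d"];w=W("top",d).reshape(-1,3);L=(w-SEAT)@S
for lo,hi in((5,30),(30,55),(55,78)):
    q=L[(abs(L[:,0]-29)<5)&(L[:,2]>lo)&(L[:,2]<hi)&(abs(L[:,1])<40)&(d.ravel()>0)];print("face y",np.percentile(q[:,1],[1,3,50,97,99]))
E
python3 face.py 11 0 0;python3 state.py
```

```text
face y [-24.95 -24.44  -0.59  25.04  28.29]
face y [-25.44 -25.    -1.57  25.09  26.42]
face y [-26.41 -24.68  -2.63  25.32  27.77]
top +x face 162 offset 1.05 yaw -0.41 deg tilt -0.09 deg rms 0.62
top +y face 0
top -x face 0
side +x face 1
side +y face 418 offset 2.29 yaw 0.50 deg tilt -0.27 deg rms 0.71
side -x face 83 offset -5.58 yaw 4.98 deg tilt 0.26 deg rms 1.42
 t 16.85 p [471.8 221.9 168. ] x [ 0.5   0.02 -0.86] jaw az -88.2 j [ 0.27  0.17  1.96 -0.25  0.51  2.  ] F [-0.2 -1.7  9. ] g 0.427
seat-frame base [0.02 1.36 1.28] F seat [ 4.32 -1.74  7.9 ] tq [-0.48 -0.55 -0.03]
rot err deg (seat axes) [-0.09  0.1   0.04]<stdin>:7: RuntimeWarning: All-NaN slice encountered
```

```bash
python3 -m jog '[{"linear":[0,0,0],"rotation":[0,0,0],"grip":38},{"linear":[0,0,0],"rotation":[0,0,0],"grip":40},{"linear":[0,0,0],"rotation":[0,0,0],"grip":44},{"linear":[0,0,0],"rotation":[0,0,0],"grip":50},{"linear":[0,0,0],"rotation":[0,0,0],"grip":60},{"linear":[0,0,0],"rotation":[0,0,0],"grip":65},{"linear":[0,0,0],"rotation":[0,0,0],"grip":65},{"linear":[0,0,0],"rotation":[0,0,0],"grip":65}]'
python3 state.py
python3 - <<'E'
from rig import capture
import cv2,numpy as np
for n,(x0,y0,x1,y1) in {"side":(200,200,290,330),"top":(140,170,230,260)}.items():
    p,d=capture(n);np.savez(f"pics/{n}12.npz",p=p,d=d)
    p=p[y0:y1,x0:x1,::-1]
    s=4.5 if n=="side" else 6
    cv2.imwrite(f"pics/{n}12.png",cv2.resize(p,None,fx=s,fy=s,interpolation=cv2.INTER_CUBIC))
E
python3 face.py 12 0 0
```

```text
time_s: 17.52
eef_pos: [471.7, 221.9, 167.9]
ee_rot: [0.618, 0.607, 0.363, -0.343]
force: [0.2, -0.6, -0.0]
grip_width: 0.763
 t 17.52 p [471.7 221.9 167.9] x [ 0.5   0.02 -0.86] jaw az -88.2 j [ 0.27  0.17  1.96 -0.25  0.51  2.  ] F [ 0.2 -0.6 -0. ] g 0.763
seat-frame base [-0.12  1.35  1.22] F seat [ 0.13 -0.61 -0.11] tq [ 0.01  0.19 -0.01]
rot err deg (seat axes) [-0.09  0.09  0.04]
top +x face 167 offset 0.85 yaw 0.62 deg tilt 0.06 deg rms 1.15
top +y face 0
top -x face 0
side +x face 4
side +y face 409 offset 2.00 yaw -0.26 deg tilt -0.13 deg rms 1.20
side -x face 77 offset -5.51 yaw 4.71 deg tilt 0.23 deg rms 1.49
```

View pics/top12.png

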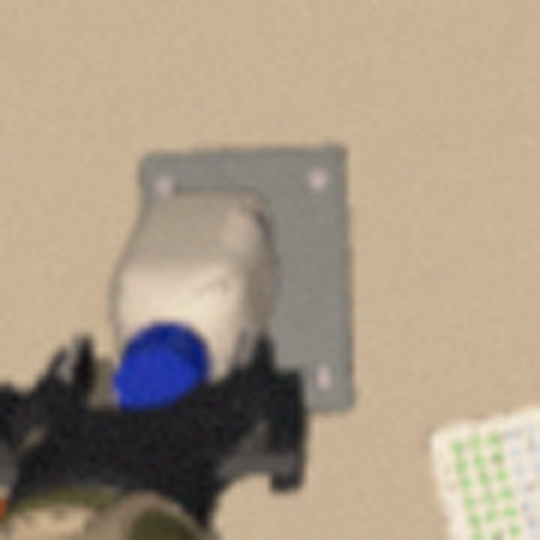

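The top view shows the cap at (160,365), still in place, with the fingers clear on both sides. The wrist force is zero. I'll now retract along the tool axis.

```bash
python3 -m jog '[{"linear":[-0.02,0,0],"rotation":[0,0,0],"grip":65},{"linear":[-0.06,0,0],"rotation":[0,0,0],"grip":65},{"linear":[-0.12,0,0],"rotation":[0,0,0],"grip":65},{"linear":[-0.2,0,0],"rotation":[0,0,0],"grip":65},{"linear":[-0.28,0,0],"rotation":[0,0,0],"grip":65},{"linear":[-0.36,0,0],"rotation":[0,0,0],"grip":65},{"linear":[-0.42,0,0.05],"rotation":[0,0,0],"grip":65},{"linear":[-0.45,0,0.2],"rotation":[0,0,0],"grip":65},{"linear":[-0.45,0,0.35],"rotation":[0,0,0],"grip":65},{"linear":[-0.45,0,0.5],"rotation":[0,0,0],"grip":65},{"linear":[-0.45,0,0.65],"rotation":[0,0,0],"grip":65},{"linear":[-0.45,0,0.65],"rotation":[0,0,0],"grip":65},{"linear":[-0.45,0,0.65],"rotation":[0,0,0],"grip":65}]'
python3 state.py
python3 - <<'E'
from rig import capture
import cv2,numpy as np
for n in("side","top"):
    D=[]
    for i in range(4):
        p,d=capture(n);D.append(d)
    D=np.array(D,float);D[D==0]=np.nan;np.savez(f"pics/{n}13.npz",p=p,d=np.nan_to_num(np.nanmedian(D,0)))
    x0,y0,x1,y1=(170,130,340,330) if n=="side" else (120,95,370,265)
    p=p[y0:y1,x0:x1,::-1]
    s=3
    cv2.imwrite(f"pics/{n}13.png",cv2.resize(p,None,fx=s,fy=s,interpolation=cv2.INTER_CUBIC))
E
python3 face.py 13 0 0
```

```text
time_s: 18.7
eef_pos: [410.3, 20.9, 284.9]
ee_rot: [0.617, 0.609, 0.361, -0.345]
force: [-0.9, 0.9, 0.0]
grip_width: 0.759
 t 18.70 p [410.3  20.9 284.9] x [ 0.5   0.01 -0.86] jaw az -88.5 j [-0.36 -0.29  2.06  0.25  0.89  1.07] F [-0.9  0.9  0. ] g 0.759
seat-frame base [  -0.22 -197.56  136.48] F seat [-0.73  0.97  0.44] tq [0.03 0.23 0.03]
rot err deg (seat axes) [0.12 0.16 0.3 ]
top +x face 163 offset 0.85 yaw -0.58 deg tilt -0.07 deg rms 0.68
top +y face 0
top -x face 0
side +x face 2
side +y face 422 offset 2.03 yaw -0.28 deg tilt 0.19 deg rms 0.74
side -x face 86 offset -5.56 yaw 5.11 deg tilt 0.03 deg rms 1.44<stdin>:7: RuntimeWarning: All-NaN slice encountered
```

View pics/top13.png

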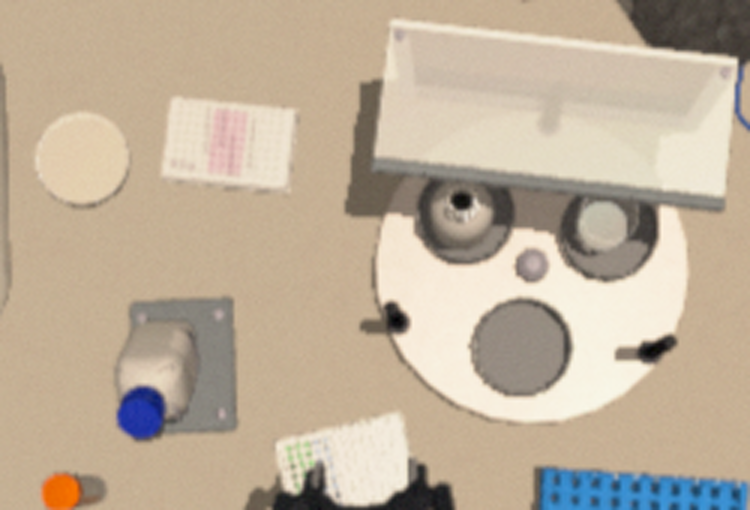

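View pics/side13.png

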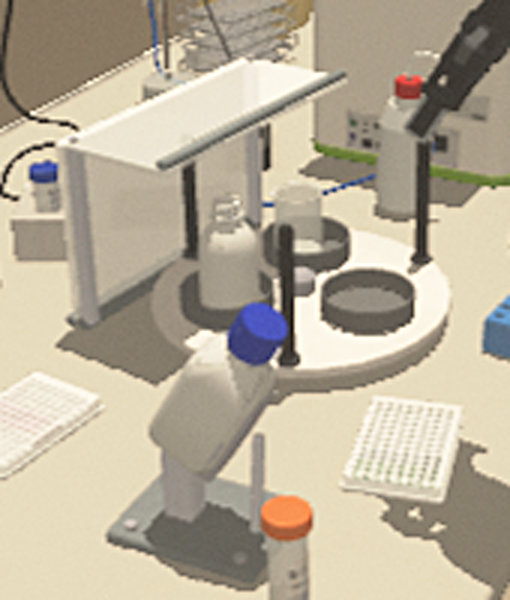

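```bash
python3 -c "
from rig import finish_job
print(finish_job())"
```

```text
the job is handed in; nothing more can be done
None
```

I turned the carousel about 126° by its front-left post, which brought the blue-cap bottle to the front. I then lifted the bottle by its cap, set it on the tilted stand, let go and backed the arm away. The job took about 19 s of the 64 s allowed.

**Carousel:** The bottle's well stopped within about 1° of straight in front. In the last pictures the open bottle and the beaker stand in their wells and nothing else on the bench looks moved.

**Seating:** Just before release I felt about 4 N from the back plate and 8 N from the ledge. After release the bottle stayed in place, with tilt and turn errors of 0.6° or less and the arm clear of everything.

**Checks that disagreed:**
- **Centring:** The side camera put the bottle about 2 mm to the left of where I had placed the seat. In its own frame the seat is also shifted 1–3 mm that way. The top camera had it centred within about 0.5 mm.
- **Back plate:** The top camera put the bottle's outer face 0.85 mm further off the plate than expected. That is within the stated camera accuracy, but it leaves open a gap of under 1 mm.
- **Robot-side face:** The side camera's reading of the face towards the back plate was also off (about −5.5 mm and 5°). I took it to be the back of the plate, not the bottle, and did not use it.

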